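Change over the bench carton packer

ROBOT

A 6-joint arm with a two-finger parallel gripper is mounted at the origin on the work surface; the furniture and walls round the work are solid. World frame = base frame: x ahead of the robot, y to its left, z up, the work surface at z = 0. Lengths are in m, angles in rad, forces in N, time in s.
With the tool pointing down it reaches from about 0.425 to 0.95 m from the base axis. Payload 3.5 kg.
Tool frame: the origin (TCP) lies between the finger pads; the fingertips stand 25 mm ahead of it and the grasp point (between the pads) lies 6 mm ahead of it; z points along the fingers, y is the line along which they close (so a half turn about z gives the same grasp; the last joint's range is limited). The gripper opens to 85 mm and grips with 20 to 120 N. Pads are 22 mm wide; open, the fingers measure 114 mm over their backs; the gripper's body (76 mm by 85 mm) begins 54 mm behind the grasp point. The pads swing forward as they close: fully open they stand 13 mm farther back than shut.
Start: joints at [0.984, 0.286, 1.577, -0, 1.279, -0.15], TCP at [0.286, 0.612, 0.256] pointing down, gripper open.
Joint ranges: [-2.77, 2.77], [-0.9, 2.22], [0.21, 2.48], [-1.53, 4.67], [0.24, 2.81], [-2.84, 2.84]. Speed limits (rad/s): [2.79, 2.79, 3.14, 3.14, 3.14, 3.14].

INTERFACE

Orientations are given as a unit quaternion [x, y, z, w].
In Python, from workcell import r, viewer gives the robot as it stands (r), with the cameras (viewer).
- The arm moves only by the shell command python3 jog.py 'ROWS' [OPENING]. ROWS is rows parted by semicolons, their numbers by spaces, 1 to 20 of them, each of 4 numbers: dx, dy, dz in m, then a turn about the tool's z in rad; each row is the pose to reach, as a shift and turn from the pose commanded when the command began, along the tool's axes at that moment; what a row does not reach only later rows make up. A row lasts 1/10 s, in which the tool goes at most 0.05 m and 0.15 rad, less where a joint would pass 70% of its speed; a pose out of reach is approached as far as the arm can. OPENING is the finger opening in m, set as the command begins (- or left out keeps the last). The fingers move at their own pace and stop on an object; the grip force is fixed at half the most. Time passes only in rows, so rows that do not move let the fingers close. It prints the time, the measured TCP pose, the force, the opening and the grip force at its end.
- r.get_obs(): the state, without advancing time (a new reading comes with each control period).
- viewer.capture(name): name is "scene" or "side" or "wrist"; returns a dict with "pixels" (384x512x3 uint8, blue, green, red), "fx", "fy", "cx", "cy" (pixels), "origin" and "orientation" of the camera in the world; the wrist camera has in their place "tool_from_camera" (4x4, takes a point from camera to tool coordinates, whose origin is the TCP and whose axes are the flange's). Camera axes: x right, y down, z forward; pixel columns grow to the right and rows downward; lengths in m; the calibration is good to about 2 mm. The wrist camera is an equidistant fisheye: a pixel r from the principal point sees the ray r / f radians off the axis. A picture is of the moment at which its call begins: read the wrist's pose just before it. There is no depth.
- r.close_job(): hands the job in; it is judged then, once.
The state is a dict: "time_s": time; "qpos": joint angles; "dq": joint speeds; "joint_torque": joint torques, N m; "eef_pos": TCP position; "orientation": TCP orientation; "contact_force": force on the tool from outside, world axes, zero at the start; "moment": the same for the moment, N m; "grip_width": finger opening in m; "gripper_force": force on a finger pad.
Only numpy, scipy, OpenCV 4.12 (cv2) and the standard library are available. Lean on these libraries where they do the work, as an engineer would, in place of code of your own. Each camera call takes 0.05 s, during which the arm holds its last target. There are 200 camera calls.

TASK

Change over the small carton packer in this order: first move every finished carton from its steel catch tray into the grey tote. Then turn the unmarked black feed selector anticlockwise to its end stop and from there clockwise by exactly three clicks. Last, use the orange driver (no fingers on the screws) to turn all three slotted captive cover screws clockwise until fully home, and put the driver back upright in its blue stand; leave the white-capped jar behind the packer and the tape roll alone.

Things in the scene. Friction and masses are not known exactly. Their poses are not given: they have to be found in the camera images.
- packer: carton packer, fixed; origin under the centre of its white housing. x points away from the catch tray (away from the robot), y left, z up. Housing 150 x 262 mm (x, y), deck (aluminium cover, grey panel) 64 mm high. Steel catch tray in front: x -185 to -75, y -131 to 131 mm, floor 4 mm high, lip 8 mm high at front and sides, at its back a stop bar, x -105 to -75, 10 mm high, before the housing wall
- carton_a: flat white cover-glass carton A with a green label, 56 x 56 x 22 mm (x, y, z), 60 g; origin at the centre of its underside. May be absent (None)
- carton_b: flat white cover-glass carton B with a green label, 56 x 56 x 22 mm (x, y, z), 60 g; origin at the centre of its underside. May be absent (None)
- carton_c: flat white cover-glass carton C with a green label, 56 x 56 x 22 mm (x, y, z), 60 g; origin at the centre of its underside. May be absent (None)
- carton_d: flat white cover-glass carton D with a green label, 56 x 56 x 22 mm (x, y, z), 60 g; origin at the centre of its underside. May be absent (None)
- tote: open grey tote, loose, 135 x 185 x 50 mm outside (x, y, z), walls and floor 4 mm, 350 g; origin at the centre of its underside
- selector (a joint): clockwise angle of the feed selector seen from above. 0 at the anticlockwise end stop; a spring detent (about 0.1 N m) clicks every 0.5 rad, at 0, 0.5, 1.0, 1.5 and 2.0 (other end stop). Three clicks = 1.5. It starts two, three or four clicks from the end stop
- selector_grip (a point): grip point of the selector, on its axis, 18 mm above the deck; the point turns with it: x along its black bar, z up. Bar 42 mm long, 13 mm thick, from 6 to 30 mm above the deck, on a skirt 42 mm across and 6 mm high
- screw_a_slot (a point): centre of the top of the round brass head of captive cover screw A; the head is 30 mm across and stands 9 mm above the aluminium cover. The point turns with the screw: x runs along the straight slot, z up. The slot is 7 mm wide, 28 mm long and 7 mm deep
- screw_b_slot (a point): centre of the top of the round brass head of captive cover screw B; the head is 30 mm across and stands 9 mm above the aluminium cover. The point turns with the screw: x runs along the straight slot, z up. The slot is 7 mm wide, 28 mm long and 7 mm deep
- screw_c_slot (a point): centre of the top of the round brass head of captive cover screw C; the head is 30 mm across and stands 9 mm above the aluminium cover. The point turns with the screw: x runs along the straight slot, z up. The slot is 7 mm wide, 28 mm long and 7 mm deep
- screw_a (a joint): clockwise angle (seen from above) of captive screw A, 0 loose to 1.571 at its firm stop, fully home, where the slot is in line with the two red marks beside the head (along the packer's x axis). Starts between 0 and 0.45. It stays where left; turning takes about 0.07 N m
- screw_b (a joint): clockwise angle (seen from above) of captive screw B, 0 loose to 1.571 at its firm stop, fully home, where the slot is in line with the two red marks beside the head (along the packer's x axis). Starts between 0 and 0.45. It stays where left; turning takes about 0.07 N m
- screw_c (a joint): clockwise angle (seen from above) of captive screw C, 0 loose to 1.571 at its firm stop, fully home, where the slot is in line with the two red marks beside the head (along the packer's x axis). Starts between 0 and 0.45. It stays where left; turning takes about 0.07 N m
- driver: large flat-blade driver, 150 g, 121 mm long, standing blade down in its stand; origin at the middle of the blade's lower end, z up along the tool. Blade 20 mm broad (x) and 3.5 mm thick (y), 10 mm high; at 48 to 53 mm a black collar 41 mm across; from 53 to 119 mm the orange square handle, 28 x 28 mm, flats facing x and y
- stand: blue driver stand, fixed, block 66 x 66 x 58 mm; origin at the centre of its underside. A square hole 31 x 31 mm goes through it from above; the driver hangs in it with its collar on the top, its origin then 10 mm above the bench
- stand_mouth (a point): centre of the hole in the top of the stand, 58 mm above the bench
- white_jar: bystander: round white jar with white cap, 51 mm across and 65 mm high, behind the packer; origin at the centre of its underside
- tape: bystander: roll of beige tape lying flat, 66 mm across, 18 mm high, at the right; origin at the centre of its underside

How it is judged:
By the outcome, as a careful person would: the job done as asked, in the order asked, and still so for the second after the job is handed in, with the robot touching nothing.
Of carton_a, carton_b, carton_c, carton_d only 2 to 4 are there at a start; the rules pass over those that are not, and their reading is None.
At some moment in a run one of carton_a, carton_b, carton_c, carton_d, tote may be knocked a few centimetres aside while the robot is not near it.
It also fails if it takes over 210 s, if anything falls off the work surface, if the arm or the gripper's body presses on something with over 40 N, if the wrist force passes 120 N, or if a joint passes its speed limit or range.

## Working session

There is one attempt and no reset: what is moved stays moved. The work goes in short steps, Python scripts to look and compute and a shell command to move; the robot and the scene stay as the last step left them, time stands still between calls to the robot, and variables do not carry over. Pictures are saved under pics/ and viewed, at most 14 in all, crops included, and the job is handed in when it is done.

```bash
ls; mkdir -p pics
cat > h.py <<'E'
import numpy as np, cv2
from scipy.spatial.transform import Rotation as R
from workcell import r, viewer
def snap(n,f):
    o=r.get_obs(); c=viewer.capture(n); cv2.imwrite('pics/'+f+'.png',c['pixels'])
    if n=='wrist':
        T=np.eye(4);T[:3,:3]=R.from_quat(o['orientation']).as_matrix();T[:3,3]=o['eef_pos']
        T=T@np.array(c['tool_from_camera'])
    else:
        T=np.eye(4);T[:3,:3]=R.from_quat(c['orientation']).as_matrix();T[:3,3]=c['origin']
    K=dict(T=T,f=np.array([c['fx'],c['fy']]),c=np.array([c['cx'],c['cy']]),fish=n=='wrist',im=c['pixels'])
    np.save('pics/'+f+'.npy',K,allow_pickle=True); return K
def load(f): return np.load('pics/'+f+'.npy',allow_pickle=True).item()
def ray(K,uv):
    p=(np.atleast_2d(uv)-K['c'])/K['f']
    if K['fish']:
        th=np.linalg.norm(p,axis=1,keepdims=True); d=np.c_[p*np.sinc(th/np.pi),np.cos(th)]
    else: d=np.c_[p,np.ones(len(p))]
    d/=np.linalg.norm(d,axis=1,keepdims=True)
    return K['T'][:3,3],d@K['T'][:3,:3].T
def onz(K,uv,z):
    o,d=ray(K,uv); return o+d*((z-o[2])/d[:,2:])
def proj(K,P):
    q=(np.atleast_2d(P)-K['T'][:3,3])@K['T'][:3,:3]
    if K['fish']:
        s=np.linalg.norm(q[:,:2],axis=1,keepdims=True); m=q[:,:2]/np.maximum(s,1e-9)*np.arctan2(s,q[:,2:])
    else: m=q[:,:2]/q[:,2:]
    return m*K['f']+K['c']
def tri(views):
    A=np.zeros((3,3));b=np.zeros(3)
    L=[]
    for K,uv in views:
        o,d=ray(K,uv);d=d[0];M=np.eye(3)-np.outer(d,d);A+=M;b+=M@o;L.append((o,M))
    p=np.linalg.solve(A,b); return p,max(np.linalg.norm(M@(p-o)) for o,M in L)
E
python3 - <<'E'
from h import *
for n in ('scene','side','wrist'):
    K=snap(n,n+'0'); print(n,K['f'],K['c'],K['T'].round(3).tolist())
o=r.get_obs();print({k:np.round(v,3).tolist() for k,v in o.items()})
a=np.hstack([load('scene0')['im'],load('side0')['im']]);
E
```

```text
jog.py
pics
workcell.py
scene [453.46283444 453.46283444] [256.70612191 193.375494  ] [[0.783, -0.403, 0.474, -0.126], [-0.622, -0.48, 0.619, -1.18], [-0.022, -0.779, -0.626, 1.017], [0.0, 0.0, 0.0, 1.0]]
side [392.21612466 392.21612466] [259.17197184 190.81397038] [[0.968, -0.142, 0.208, 0.372], [-0.251, -0.605, 0.756, -1.062], [0.019, -0.783, -0.621, 0.731], [0.0, 0.0, 0.0, 1.0]]
wrist [297.31863964 297.31863964] [255.69927638 191.59552329] [[0.422, 0.872, 0.249, 0.223], [0.906, -0.406, -0.117, 0.64], [-0.001, 0.275, -0.961, 0.373], [0.0, 0.0, 0.0, 1.0]]
{'time_s': 0.15, 'qpos': [0.984, 0.287, 1.578, 0.0, 1.279, -0.15], 'dq': [-0.001, -0.003, -0.005, -0.0, 0.001, -0.001], 'joint_torque': [0.001, -40.66, -29.314, -0.0, 0.004, -0.0], 'eef_pos': [0.285, 0.611, 0.255], 'orientation': [0.217, 0.976, -0.001, -0.0], 'contact_force': [0.669, -0.221, -0.407], 'moment': [-0.001, -0.028, -0.018], 'gripper_force': 0.0, 'grip_width': 0.085}
```

View pics/scene0.png

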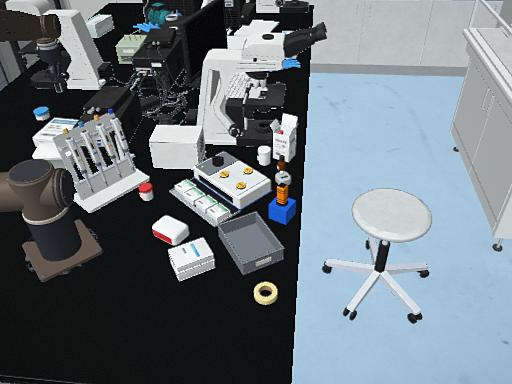

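View pics/side0.png

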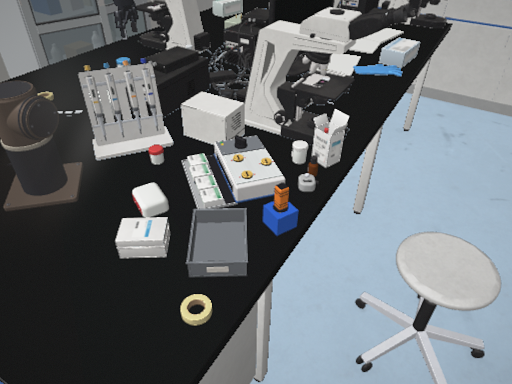

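Scene: packer at about (232,180), with cartons in the tray at (205,200), tote (251,243), driver and stand (283,205), jar (265,155) and tape (265,293). Next, rough positions, so I can bring the wrist camera over.

Run:
```python
from h import *
s=load('scene0');d=load('side0')
for n,a,b,z in [('screwL',(224,175),(238,157),.07),('screwR',(247,172),(266,161),.07),('screwF',(241,185),(247,174),.07),('knob',(218,160),(240,143),.08),('tote',(251,250),(218,250),0),('stand',(283,200),(281,208),.058),('tape',(265,293),(196,310),.02)]:
    print(n,onz(s,a,z).round(3),onz(d,b,z).round(3),tri([(s,a),(d,b)]))
im=cv2.resize(np.hstack([s['im'][120:280,160:310],d['im'][120:280,170:320]]),None,fx=2.6,fy=2.6,interpolation=cv2.INTER_CUBIC)
cv2.imwrite('pics/crop1.png',im); print(im.shape)
```

```text
screwL [[ 0.566 -0.09   0.07 ]] [[ 0.572 -0.083  0.07 ]] (array([ 0.57115876, -0.08189407,  0.06652323]), np.float64(0.002663576288122628))
screwR [[ 0.639 -0.128  0.07 ]] [[ 0.649 -0.123  0.07 ]] (array([ 0.65220252, -0.10957891,  0.0574021 ]), np.float64(0.0030249249160011044))
screwF [[ 0.577 -0.174  0.07 ]] [[ 0.578 -0.174  0.07 ]] (array([ 0.57890417, -0.1720651 ,  0.06811142]), np.float64(0.0001209601505649979))
knob [[ 0.595 -0.012  0.08 ]] [[ 0.592 -0.021  0.08 ]] (array([ 0.59378757, -0.01360475,  0.07836492]), np.float64(0.0026566455160413026))
tote [[ 0.455 -0.383  0.   ]] [[ 0.455 -0.381  0.   ]] (array([ 0.45485802, -0.38360621,  0.00182279]), np.float64(0.0009419210158147366))
stand [[ 0.644 -0.316  0.058]] [[ 0.635 -0.326  0.058]] (array([ 0.63388137, -0.32870446,  0.06594472]), np.float64(0.00434390631372543))
tape [[ 0.373 -0.553  0.02 ]] [[ 0.379 -0.557  0.02 ]] (array([ 0.37930991, -0.54579533,  0.00646232]), np.float64(0.0012837784744403515))
(416, 780, 3)
```

View pics/crop1.png

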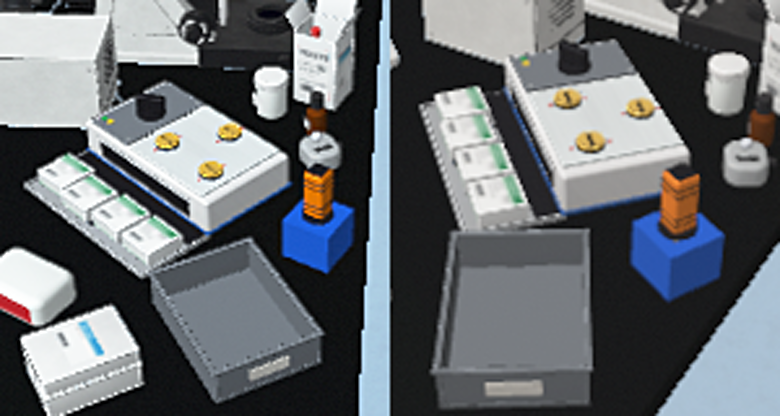

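The crop shows four cartons in the tray, the selector on the grey panel, three screws, the driver in the blue stand and the tote in front to the right. Before crossing I'll check the height of the pipette rack near the path.

```bash
cat >> h.py <<'E'
def st(yaw_goal=None,goal=None):
    """current pose; shift in tool axes to the world goal, and turn so tool y has world yaw (mod pi)"""
    o=r.get_obs(); M=R.from_quat(o['orientation']).as_matrix(); p=np.array(o['eef_pos'])
    print('t',round(o['time_s'],2),'p',p.round(4),'y',M[:,1].round(3),'z',M[:,2].round(3),'q6',round(o['qpos'][5],2),'F',np.round(o['contact_force'],1),'m',np.round(o['moment'],2),'w',round(o['grip_width'],4),round(o['gripper_force'],1))
    if goal is not None: print(' shift',(M.T@(np.array(goal)-p)).round(4), 'dist',np.linalg.norm(np.array(goal)-p).round(3))
    if yaw_goal is not None:
        a=np.arctan2(M[1,1],M[0,1]); d=(yaw_goal-a+np.pi/2)%np.pi-np.pi/2
        print(' turn about tool z',round(-d,4),'or',round(-d-np.sign(-d)*np.pi,3))
E
python3 - <<'E'
from h import *
s=load('scene0');d=load('side0')
for n,a,b in [('rackfar',(112,116),(155,65)),('racknear',(56,128),(82,73)),('base_r',(148,178),(172,148)),('base_l',(75,207),(95,153)),('box',(203,127),(243,110)),('redjar',(146,185),(156,148)),('whitebox',(190,240),(142,219)), ('cap',(41,110),(123,62))]:
    print(n,tri([(s,a),(d,b)]))
st(np.pi/2,(.48,-.12,.36))
E
```

```text
rackfar (array([0.36304069, 0.31418295, 0.21636852]), np.float64(0.007833946506843369))
racknear (array([0.14474013, 0.24703042, 0.25446475]), np.float64(0.01425811869463307))
base_r (array([ 0.38577126,  0.16161   , -0.01133606]), np.float64(0.009010067251502519))
base_l (array([ 0.11630904,  0.22095777, -0.03840096]), np.float64(0.002598122763949443))
box (array([0.64467672, 0.15866072, 0.11094596]), np.float64(0.010265038802088008))
redjar (array([0.33297415, 0.05415172, 0.05392337]), np.float64(0.0020359847051356714))
whitebox (array([ 0.28704964, -0.31996053,  0.09422509]), np.float64(0.0053006400833475855))
cap (array([0.22492692, 0.8350918 , 0.06178153]), np.float64(0.005115620779450156))
t 0.15 p [0.2853 0.6112 0.2552] y [ 0.423  0.906 -0.002] z [-0.001 -0.002 -1.   ] q6 -0.15 F [ 0.7 -0.2 -0.4] m [-0.   -0.03 -0.02] w 0.0854 0.0
 shift [-0.4858 -0.5804 -0.1038] dist 0.764
 turn about tool z -0.4368 or 2.705
```

```bash
python3 jog.py '-.05 -.02 -.05 0;-.1 -.05 -.1 0;-.15 -.08 -.14 0;-.2 -.1 -.14 0;-.24 -.13 -.14 0;-.28 -.15 -.14 0;-.33 -.18 -.14 0;-.38 -.21 -.14 0;-.4 -.26 -.14 -.15;-.42 -.3 -.14 -.3;-.43 -.35 -.14 -.437;-.44 -.4 -.14 -.437;-.45 -.44 -.14 -.437;-.46 -.49 -.13 -.437;-.465 -.54 -.12 -.437;-.47 -.58 -.1 -.437;-.47 -.58 -.1 -.437;-.47 -.58 -.1 -.437;-.47 -.58 -.1 -.437;-.47 -.58 -.1 -.437'
python3 - <<'E'
from h import *
st(np.pi/2,(.48,-.12,.36)); snap('wrist','w1')
E
```

```text
time_s: 2.15
eef_pos: [0.4664, -0.1121, 0.3567]
orientation: [-0.0, 1.0, 0.0, 0.0]
contact_force: [-0.4, 0.1, 0.4]
grip_width: 0.0854
gripper_force: 0.0
t 2.15 p [ 0.4664 -0.1121  0.3567] y [-0.     1.     0.001] z [ 0.001  0.001 -1.   ] q6 -2.02 F [-0.4  0.1  0.4] m [ 0.03 -0.02  0.04] w 0.0854 0.0
 shift [-0.0136 -0.0079 -0.0033] dist 0.016
 turn about tool z 0.0005 or -3.141
```

View pics/w1.png

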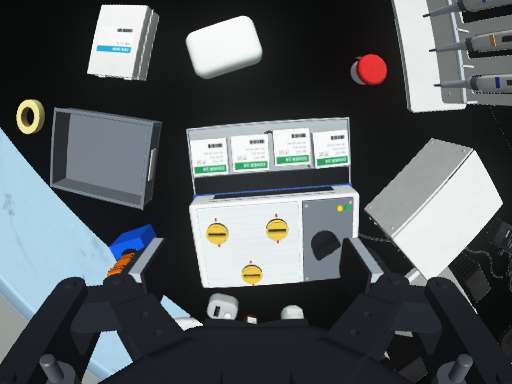

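The wrist view shows four cartons at (208,157), (249,152), (292,147) and (330,148), screws at (217,233), (277,230) and (252,273), the selector at (325,245), the tote at (107,158) and the driver at (125,255). I'll segment this view, then take a second one from elsewhere.

```bash
cat >> h.py <<'E'
def blobs(mask,amin=60,amax=1e5):
    n,l,s,c=cv2.connectedComponentsWithStats(mask.astype(np.uint8))
    return [(c[i],s[i],l==i) for i in range(1,n) if amin<s[i][4]<amax]
def masks(K):
    h=cv2.cvtColor(K['im'],cv2.COLOR_BGR2HSV); H,S,V=[h[...,i].astype(int) for i in range(3)]
    return dict(green=(H>50)&(H<85)&(S>100)&(V>60),brass=(H>18)&(H<30)&(S>110)&(V>120),orange=(H>5)&(H<17)&(S>170)&(V>100),
      blue=(H>105)&(H<125)&(S>150)&(V>80),red=((H<6)|(H>174))&(S>120)&(V>120),white=(S<40)&(V>185))
def rect(K,m,z):
    ys,xs=np.nonzero(m); P=onz(K,np.c_[xs,ys],z)[:,:2].astype(np.float32)
    return cv2.minAreaRect(P*1000)
E
python3 - <<'E'
from h import *
K=load('w1');m=masks(K); print('cam',K['T'][:3,3].round(3))
for n,z in (('green',.026),('brass',.073),('orange',.1),('blue',.058),('red',.064)):
    for c,s,b in blobs(m[n],8): 
        rr=rect(K,b,z); print(n,c.round(1),s[4],[np.round(x,1) for x in rr])
cv2.imwrite('pics/crop2.png',cv2.resize(K['im'][95:295,30:370],None,fx=2.35,fy=2.35,interpolation=cv2.INTER_CUBIC))
E
```

```text
cam [ 0.397 -0.113  0.474]
green [291.1 159.1] 153 [array([473.4, -56.2]), array([ 9.8, 48.7]), np.float64(5.1)]
green [330.5 160.6] 152 [array([474.8,   6.6]), array([10.7, 49.1]), np.float64(6.9)]
green [249.2 165.1] 147 [array([ 483.2, -120.6]), array([10. , 48.1]), np.float64(3.8)]
green [208.7 169. ] 145 [array([ 489. , -183.8]), array([ 9.9, 48.4]), np.float64(3.8)]
green [346.8 207.1] 24 [array([552.7,  37.9]), array([9.1, 7. ]), np.float64(5.5)]
brass [339.4 207.7] 27 [array([537.2,  10.4]), array([8.1, 7.3]), np.float64(47.3)]
brass [276.8 229.4] 306 [array([570.3, -81.9]), array([31.2, 30.5]), np.float64(89.8)]
brass [216.6 233.5] 317 [array([ 577.1, -170.8]), array([31. , 31.7]), np.float64(0.7)]
brass [251.4 274.2] 272 [array([ 648. , -119.2]), array([31.9, 30. ]), np.float64(0.2)]
orange [491.6  40.1] 30 [array([255.1, 259.4]), array([13.3,  8.2]), np.float64(13.4)]
orange [120.7 263.6] 220 [array([ 623.6, -324.2]), array([14.4, 72.4]), np.float64(45.1)]
blue [497.5  81.6] 35 [array([314.5, 314.5]), array([18.1, 10.8]), np.float64(10.5)]
blue [273.6 189.2] 232 [array([513.7, -88.1]), array([  5.1, 237.1]), np.float64(4.9)]
blue [132.4 240.1] 841 [array([ 601.7, -318.5]), array([37.8, 98.3]), np.float64(26.6)]
red [372.2  68.7] 683 [array([332.1,  53.2]), array([43.7, 44.2]), np.float64(0.1)]
```

View pics/crop2.png

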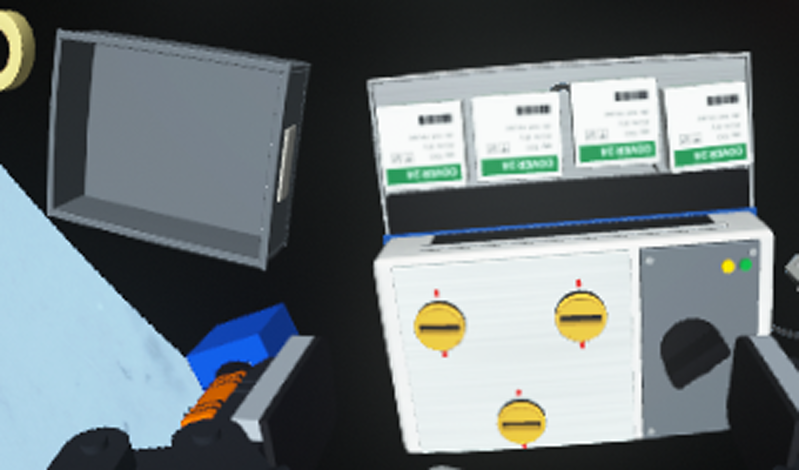

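```bash
python3 jog.py '0 -.02 .02 .15;0 -.03 .03 .3;0 -.05 .04 .45;0 -.06 .05 .6;0 -.08 .06 .75;0 -.09 .07 .9;0 -.1 .08 1.05;0 -.12 .09 1.2;0 -.14 .1 1.35;0 -.14 .105 1.49;0 -.14 .105 1.49;0 -.14 .105 1.49;0 -.14 .105 1.49' 0.072
python3 - <<'E'
from h import *
st(); K2=snap('wrist','w2');K1=load('w1')
for K in (K1,K2):
    m=masks(K); w=((cv2.cvtColor(K['im'],cv2.COLOR_BGR2HSV)[...,2]>225)&m['white'])|m['green']
    w=cv2.morphologyEx(w.astype(np.uint8),cv2.MORPH_CLOSE,np.ones((3,3)))
    print('cam',K['T'][:3,3].round(3))
    for n,z,mm in (('carton',.026,w),('green',.026,m['green']),('brass',.073,m['brass']),('blue',.05,m['blue'])):
      for c,s,b in blobs(mm,100,12000): 
        rr=rect(K,b,z)
        if .35<rr[0][0]/1000<.7 and rr[0][1]/1000<.06: print(n,c.round(1),s[4],[np.round(x,1) for x in rr])
E
```

```text
time_s: 3.5
eef_pos: [0.4668, -0.2519, 0.2522]
orientation: [0.676, 0.736, 0.0, 0.001]
contact_force: [0.2, -0.1, -0.2]
grip_width: 0.0718
gripper_force: 0.0
t 3.5 p [ 0.4668 -0.2519  0.2522] y [0.996 0.085 0.001] z [ 0.001 -0.001 -1.   ] q6 -0.77 F [ 0.2 -0.1 -0.2] m [-0.01 -0.01  0.01] w 0.0718 0.0
cam [ 0.397 -0.113  0.474]
carton [291. 147.] 1211 [array([454.7, -58. ]), array([56.3, 55.1]), np.float64(4.3)]
carton [330.4 148.8] 1135 [array([456.1,   4.3]), array([56. , 55.5]), np.float64(7.5)]
carton [249.3 153.1] 1235 [array([ 464.4, -121.7]), array([55.3, 55.5]), np.float64(3.6)]
carton [208.6 156.7] 1161 [array([ 469.9, -184.7]), array([55.6, 55.4]), np.float64(3.2)]
carton [253.4 239.7] 8184 [array([616.2, -76.6]), array([160.2, 276.6]), np.float64(4.5)]
green [291.1 159.1] 153 [array([473.4, -56.2]), array([ 9.8, 48.7]), np.float64(5.1)]
green [330.5 160.6] 152 [array([474.8,   6.6]), array([10.7, 49.1]), np.float64(6.9)]
green [249.2 165.1] 147 [array([ 483.2, -120.6]), array([10. , 48.1]), np.float64(3.8)]
green [208.7 169. ] 145 [array([ 489. , -183.8]), array([ 9.9, 48.4
[... 758 characters left out ...]
een [275.3  13.2] 190 [array([474.5, -65.4]), array([10.4, 31.2]), np.float64(4.5)]
green [279.   58.5] 296 [array([ 483. , -120.4]), array([11. , 48.5]), np.float64(2.8)]
green [279.3 112.9] 299 [array([ 488.8, -183.6]), array([10.7, 49.2]), np.float64(3.4)]
brass [368.5  28.1] 570 [array([570.4, -82.6]), array([32.2, 31.8]), np.float64(17.4)]
brass [428.5  76.5] 491 [array([ 647.8, -120.2]), array([31.9, 31.4]), np.float64(5.4)]
brass [367.9 110.4] 611 [array([ 577.4, -171.2]), array([32. , 30.5]), np.float64(8.0)]
blue [315.4  71.3] 288 [array([ 522.2, -133. ]), array([  5.8, 160.7]), np.float64(6.2)]
blue [374.6 224. ] 2345 [array([ 628.8, -315.9]), array([82.1, 92.6]), np.float64(19.3)]
```

View pics/w2.png

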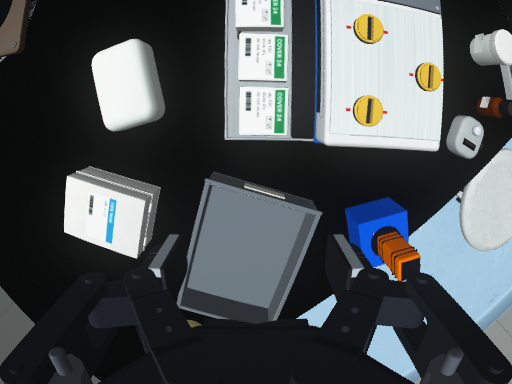

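This view shows the two nearest cartons at (263,111) and (263,57), with both views agreeing on them to about 1 mm at z = 26 mm. The tote rim corners are at (205,178), (321,212), (275,322) and (178,303), and the stand is at (376,225).

Run:
```python
from h import *
K1=load('w1');K2=load('w2')
for a,b in (((208.7,169),(279.3,112.9)),((249.2,165.1),(279,58.5))): print('label',tri([(K1,a),(K2,b)]))
for a,b in (((276.8,229.4),(368.5,28.1)),((216.6,233.5),(367.9,110.4)),((251.4,274.2),(428.5,76.5))): print('screw',tri([(K1,a),(K2,b)]))
q1=onz(K1,[(55.5,107.8),(161,122.7),(142.8,209),(51.3,185.6)],.05);q2=onz(K2,[(205,178),(321,212),(275,322),(178,303)],.05)
print(q1.round(3),q2.round(3))
st(.08,(.4703,-.1847,.10)); st(.08,(.4703,-.1847,.038))
```

```text
label (array([ 0.48921797, -0.18569457,  0.02577475]), np.float64(0.00017725509701261032))
label (array([ 0.48307833, -0.12267495,  0.02730772]), np.float64(0.00010544134834519525))
screw (array([ 0.57190093, -0.08127085,  0.06833151]), np.float64(3.5511122362334647e-05))
screw (array([ 0.57841782, -0.17107782,  0.06952938]), np.float64(2.688582212128568e-05))
screw (array([ 0.65043929, -0.11934673,  0.06796856]), np.float64(0.00011283774407878032))
[[ 0.375 -0.444  0.05 ]
 [ 0.414 -0.251  0.05 ]
 [ 0.548 -0.292  0.05 ]
 [ 0.508 -0.472  0.05 ]] [[ 0.412 -0.264  0.05 ]
 [ 0.547 -0.293  0.05 ]
 [ 0.512 -0.46   0.05 ]
 [ 0.378 -0.441  0.05 ]]
t 3.55 p [ 0.4667 -0.2521  0.2521] y [0.996 0.084 0.001] z [ 0.001 -0.001 -1.   ] q6 -0.77 F [-0.   0.2  0.5] m [-0.02 -0.04 -0.03] w 0.0718 0.0
 shift [0.067  0.0091 0.1521] dist 0.166
 turn about tool z 0.004 or -3.138
t 3.55 p [ 0.4667 -0.2521  0.2521] y [0.996 0.084 0.001] z [ 0.001 -0.001 -1.   ] q6 -0.77 F [-0.   0.2  0.5] m [-0.02 -0.04 -0.03] w 0.0718 0.0
 shift [0.0671 0.009  0.2141] dist 0.225
 turn about tool z 0.004 or -3.138
```

```bash
python3 jog.py '.03 .005 .04 0;.055 .009 .08 0;.067 .009 .125 0;.067 .009 .16 0;.067 .009 .19 0;.067 .009 .205 0;.067 .009 .214 0;.067 .009 .214 0;.067 .009 .214 0' 0.072
python3 jog.py '0 0 0 0;0 0 0 0;0 0 0 0;0 0 0 0;0 0 0 0;0 0 0 0' 0.04
python3 -c "
from h import *
st()"
```

```text
time_s: 4.45
eef_pos: [0.4704, -0.1857, 0.0384]
orientation: [0.678, 0.735, 0.0, 0.001]
contact_force: [0.4, 0.1, 0.2]
grip_width: 0.0719
gripper_force: 0.0
time_s: 5.05
eef_pos: [0.4711, -0.1862, 0.0393]
orientation: [0.678, 0.735, 0.0, 0.002]
contact_force: [0.1, 0.3, 6.9]
grip_width: 0.0539
gripper_force: 63.7
t 5.05 p [ 0.4711 -0.1862  0.0393] y [0.997 0.081 0.003] z [ 0.003 -0.002 -1.   ] q6 -0.66 F [0.1 0.3 6.9] m [ 0.08  0.11 -0.01] w 0.0539 63.7
```

```bash
python3 jog.py '0 0 -.03 0;0 0 -.07 0;-.03 -.01 -.09 -.15;-.06 -.02 -.09 -.3;-.09 -.03 -.09 -.45;-.12 -.04 -.09 -.6;-.15 -.05 -.09 -.75;-.18 -.06 -.09 -.9;-.207 -.064 -.09 -1.05;-.207 -.064 -.09 -1.2;-.207 -.064 -.09 -1.29;-.207 -.064 -.09 -1.29;-.207 -.064 -.09 -1.29'
python3 - <<'E'
from h import *
st(1.37,(.4231,-.3975,.041)); K=snap('side','s1'); K2=snap('scene','c1')
cv2.imwrite('pics/v1.png',cv2.resize(np.hstack([K['im'][120:280,150:320],K2['im'][130:290,160:310]]),None,fx=2.4,fy=2.4))
E
```

```text
time_s: 6.35
eef_pos: [0.4224, -0.3965, 0.1272]
orientation: [0.101, 0.995, 0.0, -0.0]
contact_force: [0.5, 0.4, 0.2]
grip_width: 0.0537
gripper_force: 63.6
t 6.35 p [ 0.4224 -0.3965  0.1272] y [0.2  0.98 0.  ] z [-0.  0. -1.] q6 -2.3 F [0.5 0.4 0.2] m [ 0.04 -0.01 -0.06] w 0.0537 63.6
 shift [-0.0009 -0.0008  0.0862] dist 0.086
 turn about tool z -0.0009 or 3.141
```

View pics/v1.png

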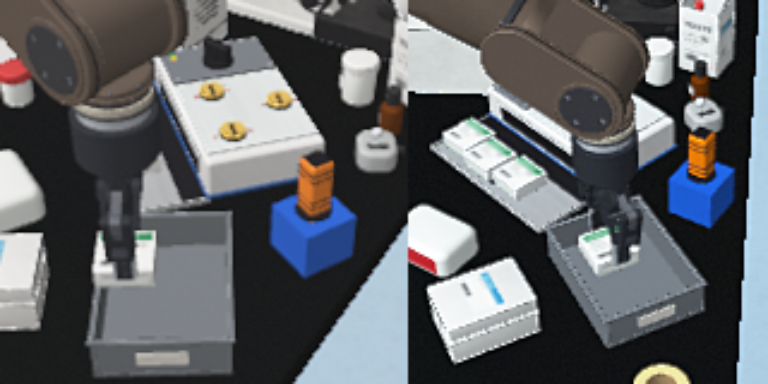

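The carton is held level over the tote, at (125,255) in the crop. I'll lower it and release.

```bash
python3 jog.py '0 0 .03 0;0 0 .06 0;0 0 .08 0;0 0 .086 0;0 0 .086 0'
python3 jog.py '0 0 0 0;0 0 0 0;0 0 -.02 0;0 0 -.06 0;0 0 -.1 0;0 0 -.1 0' .063
python3 - <<'E'
from h import *
st(.08,(.4644,-.1217,.12)); st(.08,(.4644,-.1217,.039))
E
```

```text
time_s: 6.95
eef_pos: [0.4224, -0.3962, 0.0411]
orientation: [0.1, 0.995, 0.001, -0.001]
contact_force: [0.2, 0.1, 0.1]
grip_width: 0.054
gripper_force: 63.6
time_s: 7.55
eef_pos: [0.4255, -0.4005, 0.1495]
orientation: [0.1, 0.995, -0.006, 0.005]
contact_force: [-0.1, -1.1, 0.5]
grip_width: 0.0629
gripper_force: 0.0
t 7.55 p [ 0.4255 -0.4005  0.1495] y [ 0.198  0.98  -0.01 ] z [ 0.009 -0.012 -1.   ] q6 -2.3 F [-0.1 -1.1  0.5] m [-0.01  0.02 -0.  ] w 0.0629 0.0
 shift [0.0175 0.2812 0.0265] dist 0.283
 turn about tool z 1.291 or -1.851
t 7.55 p [ 0.4255 -0.4005  0.1495] y [ 0.198  0.98  -0.01 ] z [ 0.009 -0.012 -1.   ] q6 -2.3 F [-0.1 -1.1  0.5] m [-0.01  0.02 -0.  ] w 0.0629 0.0
 shift [0.0184 0.282  0.1075] dist 0.302
 turn about tool z 1.291 or -1.851
```

```bash
python3 jog.py '0 .03 0 .15;0 .06 0 .3;0 .09 0 .45;.002 .12 0 .6;.004 .15 0 .75;.006 .18 0 .9;.008 .21 0 1.05;.008 .233 0 1.2;.008 .233 0 1.291;.008 .233 0 1.291;.008 .233 0 1.291;.008 .233 0 1.291' .072
cat >> h.py <<'E'
def cartons(K):
    m=masks(K); w=((cv2.cvtColor(K['im'],cv2.COLOR_BGR2HSV)[...,2]>225)&m['white'])|m['green']
    w=cv2.morphologyEx(w.astype(np.uint8),cv2.MORPH_CLOSE,np.ones((3,3)))
    for c,s,b in blobs(w,300,20000):
        if not (b&m['green']).any(): continue
        rr=rect(K,b,.026); print('carton',c.round(0),s[4],[np.round(x,1) for x in rr])
E
python3 - <<'E'
from h import *
st(); cartons(snap('wrist','w3'))
st(.08,(.4644,-.1217,.039))
E
```

```text
time_s: 8.75
eef_pos: [0.461, -0.1673, 0.1415]
orientation: [0.678, 0.735, 0.0, 0.0]
contact_force: [-0.1, -0.4, 0.2]
grip_width: 0.0718
gripper_force: 0.0
t 8.75 p [ 0.461  -0.1673  0.1415] y [0.997 0.081 0.   ] z [ 0. -0. -1.] q6 -0.64 F [-0.1 -0.4  0.2] m [-0.02 -0.03  0.07] w 0.0718 0.0
carton [267.   8.] 1153 [array([458.8, -15.8]), array([54.8, 15.4]), np.float64(5.7)]
carton [260.  59.] 4308 [array([454.8, -58. ]), array([54.9, 54.7]), np.float64(4.9)]
carton [265. 139.] 4309 [array([ 464.3, -121.5]), array([55., 55.]), np.float64(3.5)]
t 8.8 p [ 0.461  -0.1673  0.1414] y [0.997 0.08  0.   ] z [ 0. -0. -1.] q6 -0.64 F [-0.7  0.6  1. ] m [-0.02  0.    0.02] w 0.0718 0.0
 shift [0.0452 0.0071 0.1024] dist 0.112
 turn about tool z 0.0002 or -3.141
```

View pics/w3.png

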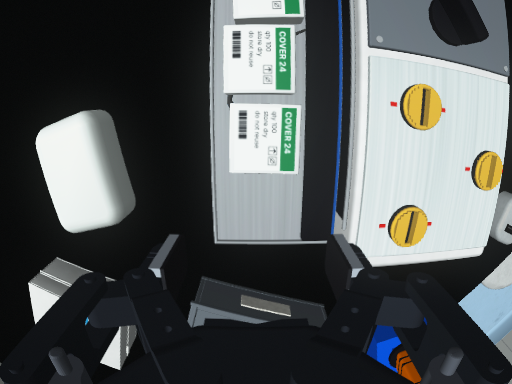

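Cartons 2 and 3 sit at (265,139) and (260,59), unmoved. Grasping carton 2.

```bash
python3 jog.py '.02 .003 .04 0;.04 .006 .07 0;.0452 .007 .09 0;.0452 .007 .102 0;.0452 .007 .102 0;.0452 .007 .102 0'
python3 jog.py '0 0 0 0;0 0 0 0;0 0 0 0;0 0 0 0;0 0 0 0;0 0 -.03 0;0 0 -.07 0;-.03 -.01 -.09 -.15;-.06 -.015 -.09 -.3;-.09 -.02 -.09 -.45;-.12 -.025 -.09 -.6;-.15 -.03 -.09 -.75;-.175 -.035 -.09 -.9;-.195 -.041 -.09 -1.05;-.195 -.041 -.09 -1.2;-.195 -.041 -.09 -1.29;-.195 -.041 -.09 -1.29;-.195 -.041 -.09 -1.29' .04
cat >> h.py <<'E'
def totediff():
    K=snap('side','sd%d'%int(r.get_obs()['time_s']*10)); a=load('side0')['im'][195:282,180:255].astype(int); b=K['im'][195:282,180:255].astype(int)
    d=np.abs(a-b).max(2)>40; print('tote diff rows',[int(x) for x in d.sum(1)[::6]],'cols',[int(x) for x in d.sum(0)[::6]])
E
python3 - <<'E'
from h import *
totediff();st(1.37,(.4391,-.3191,.041))
E
```

```text
time_s: 9.4
eef_pos: [0.4651, -0.1221, 0.0401]
orientation: [0.678, 0.735, 0.0, 0.001]
contact_force: [0.6, -0.3, -0.1]
grip_width: 0.0723
gripper_force: 0.0
time_s: 11.2
eef_pos: [0.4389, -0.3188, 0.1293]
orientation: [0.101, 0.995, 0.0, 0.0]
contact_force: [-0.3, -0.9, -0.0]
grip_width: 0.0538
gripper_force: 63.5
tote diff rows [24, 21, 19, 24, 0, 0, 0, 0, 23, 24, 23, 0, 0, 0, 0] cols [0, 0, 22, 37, 39, 34, 18, 2, 0, 0, 0, 0, 0]
t 11.25 p [ 0.439  -0.3187  0.1294] y [ 0.201  0.98  -0.   ] z [ 0. -0. -1.] q6 -2.18 F [ 0.2 -0.6 -1.1] m [-0.01 -0.07  0.05] w 0.0538 63.5
 shift [-0.0002 -0.0004  0.0884] dist 0.088
 turn about tool z -0.0015 or 3.14
```

```bash
python3 jog.py '0 0 .03 0;0 0 .06 0;0 0 .08 0;0 0 .088 0;0 0 .088 0'
python3 jog.py '0 0 0 0;0 0 0 0;0 0 -.02 0;0 0 -.06 0;0 0 -.1 0;0 .03 -.1 .15;0 .06 -.1 .3;.004 .09 -.1 .45;.008 .12 -.1 .6;.012 .15 -.1 .75;.02 .18 -.1 .9;.027 .21 -.1 1.05;.027 .21 -.1 1.2;.027 .21 -.1 1.29;.027 .21 -.1 1.29;.027 .21 -.1 1.29;.027 .21 -.1 1.29' .063
python3 - <<'E'
from h import *
cartons(snap('wrist','w4')); snap('scene','c4')
st(.08,(.4548,-.058,.039))
E
```

```text
time_s: 11.75
eef_pos: [0.4392, -0.3187, 0.0419]
orientation: [0.101, 0.995, 0.0, -0.0]
contact_force: [0.5, 0.4, 0.4]
grip_width: 0.0538
gripper_force: 63.5
time_s: 13.45
eef_pos: [0.4545, -0.1078, 0.1415]
orientation: [0.678, 0.735, 0.0, 0.0]
contact_force: [0.7, 1.1, 0.9]
grip_width: 0.063
gripper_force: 0.0
carton [270.  57.] 4338 [array([456.2,   4.1]), array([55. , 54.8]), np.float64(7.3)]
carton [262. 134.] 4455 [array([454.8, -57.8]), array([55. , 54.7]), np.float64(4.6)]
t 13.55 p [ 0.4545 -0.1079  0.1413] y [0.997 0.08  0.   ] z [ 0.  0. -1.] q6 -0.53 F [-0.2  0.2 -0.4] m [ 0.01 -0.01 -0.04] w 0.0631 0.0
 shift [0.0497 0.0043 0.1023] dist 0.114
 turn about tool z 0.0003 or -3.141
```

```bash
python3 jog.py '.02 .003 .03 0;.04 .004 .05 0;.05 .004 .08 0;.05 .004 .102 0;.05 .004 .102 0;.05 .004 .102 0' .072
python3 jog.py '0 0 0 0;0 0 0 0;0 0 0 0;0 0 0 0;0 0 0 0;0 0 -.03 0;0 0 -.07 0;-.03 0 -.09 0;-.08 0 -.09 -.15;-.12 0 -.09 -.3;-.16 0 -.09 -.45;-.2 0 -.09 -.6;-.24 0 -.09 -.75;-.28 0 -.09 -.9;-.32 0 -.09 -1.05;-.353 0 -.09 -1.2;-.353 0 -.09 -1.29;-.353 0 -.09 -1.29;-.353 0 -.09 -1.29;-.353 0 -.09 -1.29' .04
python3 - <<'E'
from h import *
totediff();st(1.37,(.4839,-.4099,.041)); K=load('c4');K2=snap('scene','c5')
cv2.imwrite('pics/v2.png',cv2.resize(np.hstack([K['im'][190:290,200:310],K2['im'][190:290,200:310]]),None,fx=3.5,fy=3.5))
E
```

```text
time_s: 14.15
eef_pos: [0.4546, -0.0577, 0.0395]
orientation: [0.678, 0.735, -0.0, -0.0]
contact_force: [0.8, 0.1, -0.1]
grip_width: 0.072
gripper_force: 0.0
time_s: 16.15
eef_pos: [0.4826, -0.4085, 0.1293]
orientation: [0.101, 0.995, 0.0, -0.0]
contact_force: [0.7, 0.0, -0.1]
grip_width: 0.0534
gripper_force: 63.6
tote diff rows [19, 16, 17, 7, 23, 45, 42, 45, 19, 25, 17, 1, 0, 0, 0] cols [0, 0, 12, 37, 45, 46, 33, 36, 24, 23, 24, 1, 0]
t 16.2 p [ 0.4827 -0.4085  0.1294] y [0.2  0.98 0.  ] z [-0.  0. -1.] q6 -2.23 F [ 0.  -0.4 -0.8] m [-0.04 -0.02  0.02] w 0.0539 63.6
 shift [-0.0014 -0.0011  0.0884] dist 0.088
 turn about tool z -0.0003 or 3.141
```

View pics/v2.png

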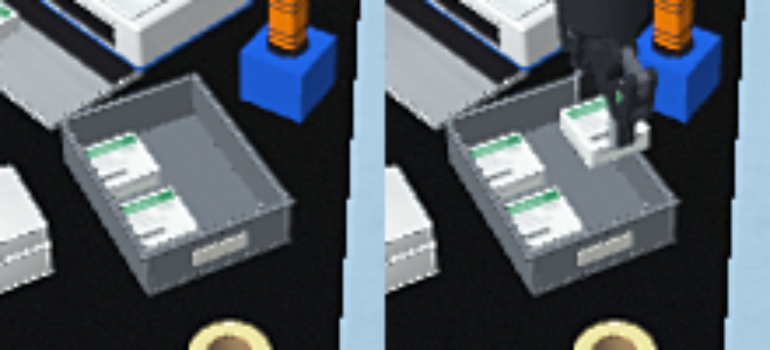

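Two cartons lie flat in the tote, the third is over its slot, and the tote has not moved.

```bash
python3 jog.py '-.001 -.001 .03 0;-.001 -.001 .06 0;-.001 -.001 .08 0;-.001 -.001 .088 0;-.001 -.001 .088 0'
python3 jog.py '0 0 0 0;0 0 0 0;0 0 -.02 0;0 0 -.06 0;0 0 -.1 0;.005 .04 -.1 .15;.015 .08 -.1 .3;.03 .12 -.1 .45;.045 .16 -.1 .6;.06 .21 -.1 .75;.075 .26 -.1 .9;.09 .31 -.1 1.05;.098 .35 -.1 1.2;.098 .35 -.1 1.27;.098 .35 -.1 1.27;.098 .35 -.1 1.27;.098 .35 -.1 1.27' .063
python3 - <<'E'
from h import *
cartons(snap('wrist','w5'))
st(.11,(.4562,.0041,.039))
E
```

```text
time_s: 16.75
eef_pos: [0.4837, -0.4101, 0.0421]
orientation: [0.1, 0.995, 0.0, -0.0]
contact_force: [0.4, 0.1, -0.6]
grip_width: 0.0539
gripper_force: 63.6
time_s: 18.45
eef_pos: [0.4576, -0.049, 0.1416]
orientation: [0.671, 0.742, 0.0, 0.0]
contact_force: [-0.1, -0.1, 0.7]
grip_width: 0.0631
gripper_force: 0.0
carton [261. 129.] 4660 [array([456.3,   4.2]), array([55.4, 55.4]), np.float64(7.4)]
t 18.5 p [ 0.4576 -0.0491  0.1415] y [0.995 0.1   0.   ] z [ 0. -0. -1.] q6 -0.43 F [-0.2 -0.2 -0.5] m [0.06 0.01 0.03] w 0.0631 0.0
 shift [0.0531 0.0039 0.1025] dist 0.116
 turn about tool z -0.0103 or 3.131
```

```bash
python3 jog.py '.02 .003 .03 0;.04 .004 .05 -.01;.053 .004 .08 -.01;.053 .004 .102 -.01;.053 .004 .102 -.01;.053 .004 .102 -.01' .072
python3 jog.py '0 0 0 0;0 0 0 0;0 0 0 0;0 0 0 0;0 0 0 0;0 0 -.03 0;0 0 -.07 0;-.03 0 -.09 0;-.08 0 -.09 -.15;-.12 0 -.09 -.3;-.16 0 -.09 -.45;-.2 0 -.09 -.6;-.24 0 -.09 -.75;-.28 0 -.09 -.9;-.32 .003 -.09 -1.05;-.338 .006 -.09 -1.2;-.338 .006 -.09 -1.26;-.338 .006 -.09 -1.26;-.338 .006 -.09 -1.26' .04
python3 - <<'E'
from h import *
totediff();st(1.37,(.4998,-.3315,.041));
E
```

```text
time_s: 19.1
eef_pos: [0.4562, 0.0043, 0.0395]
orientation: [0.667, 0.745, -0.0, -0.0]
contact_force: [0.7, -1.2, 0.1]
grip_width: 0.0722
gripper_force: 0.0
time_s: 21.0
eef_pos: [0.4987, -0.3299, 0.1292]
orientation: [0.101, 0.995, 0.0, -0.0]
contact_force: [1.2, 0.2, 0.0]
grip_width: 0.0539
gripper_force: 63.5
tote diff rows [23, 19, 26, 24, 0, 22, 20, 21, 43, 49, 33, 1, 0, 0, 0] cols [0, 0, 12, 37, 45, 45, 33, 37, 26, 36, 36, 1, 0]
t 21.05 p [ 0.4988 -0.3297  0.1292] y [0.201 0.98  0.   ] z [-0.  0. -1.] q6 -2.12 F [-0.3  0.7 -0.8] m [ 0.01 -0.01 -0.  ] w 0.0538 63.5
 shift [-0.0014 -0.0016  0.0882] dist 0.088
 turn about tool z -0.0014 or 3.14
```

```bash
python3 jog.py '-.001 -.001 .03 0;-.001 -.001 .06 0;-.001 -.001 .08 0;-.001 -.001 .088 0;-.001 -.001 .088 0'
python3 jog.py '0 0 0 0;0 0 0 0;0 0 -.02 0;0 0 -.06 0;0 0 -.1 0;0 .04 -.13 0;.005 .08 -.15 -.1;.01 .13 -.17 -.2;.02 .18 -.19 -.28;.03 .23 -.21 -.28;.032 .28 -.22 -.28;.032 .31 -.22 -.28;.032 .31 -.22 -.28;.032 .31 -.22 -.28;.032 .31 -.22 -.28' .063
python3 - <<'E'
from h import *
st(); K=snap('wrist','w6')
for c,s,b in blobs(masks(K)['brass'],100): 
    rr=rect(K,b,.073); print(c,[np.round(x,1) for x in rr])
s=snap('scene','c6')['im'][190:290,200:310]
a=K['im'][60:380,60:510]; s=cv2.resize(s,(330,300)); s=cv2.copyMakeBorder(s,0,20,0,0,cv2.BORDER_CONSTANT)
cv2.imwrite('pics/v3.png',np.hstack([a,s]))
E
```

```text
time_s: 21.55
eef_pos: [0.4998, -0.3308, 0.042]
orientation: [0.1, 0.995, 0.0, -0.0]
contact_force: [-0.0, -0.1, -0.3]
grip_width: 0.0538
gripper_force: 63.6
time_s: 23.05
eef_pos: [0.53, -0.022, 0.261]
orientation: [-0.039, 0.999, -0.0, -0.0]
contact_force: [0.1, 0.4, -0.3]
grip_width: 0.0631
gripper_force: 0.0
t 23.05 p [ 0.53  -0.022  0.261] y [-0.078  0.997 -0.   ] z [-0.001 -0.    -1.   ] q6 -1.88 F [ 0.1  0.4 -0.3] m [-0.02 -0.03 -0.02] w 0.0631 0.0
[126.81555556 206.01777778] [array([ 577.4, -169.9]), array([30.8, 32.3]), np.float64(45.3)]
[200.52380952 206.68498168] [array([570.2, -80.8]), array([31.7, 30.5]), np.float64(2.0)]
```

View pics/v3.png

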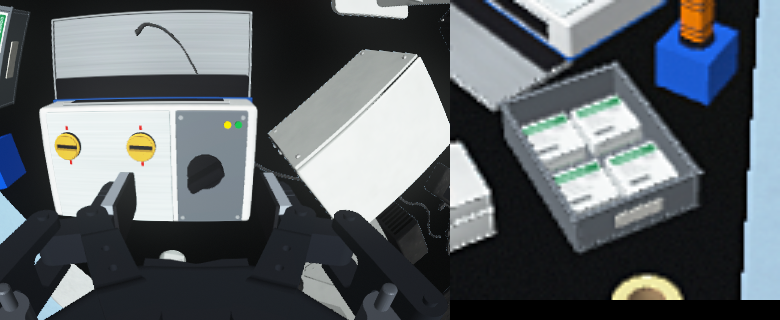

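All four cartons lie flat in the tote. The selector is at (265,234) in w6, black on black, so I'll enhance it in several saved views.

Run:
```python
from h import *
out=[]
for n in ('w4','w5','w6'):
    K=load(n); u,v=proj(K,(.596,-.016,.075))[0]; h=38 if n!='w6' else 26
    print(n,u,v,K['T'][:3,3].round(3)); x0,y0=int(u-h),int(v-h); print(n,'x0,y0',x0,y0,'scale',260/(2*h))
    a=K['im'][max(y0,0):y0+2*h,x0:x0+2*h].astype(float); a=255*np.clip(a/120,0,1)**.5
    a=cv2.resize(a.astype(np.uint8),None,fx=260/(2*h),fy=260/(2*h),interpolation=cv2.INTER_CUBIC)
    out.append(cv2.copyMakeBorder(a,260-a.shape[0],0,0,260-a.shape[1],cv2.BORDER_CONSTANT))
cv2.imwrite('pics/v4.png',np.hstack(out))
```

```text
w4 460.084655509125 106.69401557445238 [ 0.449 -0.039  0.259]
w4 x0,y0 422 68 scale 3.4210526315789473
w5 444.2984739063469 187.84252435257253 [0.451 0.019 0.259]
w5 x0,y0 406 149 scale 3.4210526315789473
w6 257.2215191293613 233.66169803608005 [ 0.461 -0.029  0.379]
w6 x0,y0 231 207 scale 5.0
```

View pics/v4.png

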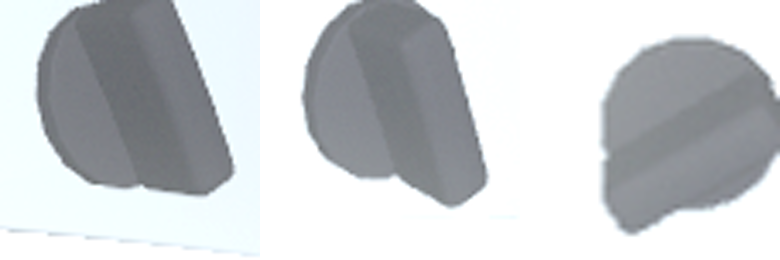

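Run:
```python
from h import *
K=load('w5')
for n,l in (('w5',[(447.5,162.2),(461.5,208.9),(460.7,157.8),(472.4,201.6)]),('w6',[(249.4,245),(282,226)]),('w4',[(422+133/3.42,68+20/3.42),(422+182/3.42,68+190/3.42),(422+172/3.42,68+0/3.42),(422+232/3.42,68+170/3.42)])):
    P=onz(load(n),l,.094)[:,:2]*1000; print(n,P.round(1).tolist())
    for i in range(0,len(P),2): d=P[i+1]-P[i]; print('  ang',np.degrees(np.arctan2(d[1],d[0])).round(1),'mid',P[i:i+2].mean(0).round(1))
# skirt circle in w6 at z=.07: visible upper-left arc points
for n,l in (('w6',[(231+80/5,207+130/5),(231+120/5,207+60/5),(231+170/5,207+36/5),(231+215/5,207+45/5)]),('w5',[(406+42/3.42,149+80/3.42),(406+50/3.42,149+130/3.42),(406+75/3.42,149+160/3.42),(406+120/3.42,149+178/3.42),(406+70/3.42,149+25/3.42)])):
    P=onz(load(n),l,.070)[:,:2]; A=np.c_[2*P,np.ones(len(P))]; x=np.linalg.lstsq(A,(P**2).sum(1),rcond=None)[0]; print(n,'circle',x[:2],np.sqrt(x[2]+x[:2]@x[:2]))
```

```text
w5 [[579.0, 5.0], [602.2, -25.6], [590.1, 9.6], [611.4, -19.4]]
  ang -52.9 mid [590.6 -10.3]
  ang -53.7 mid [600.7  -4.9]
w6 [[601.4, -24.0], [576.9, 8.2]]
  ang 127.3 mid [589.2  -7.9]
w4 [[579.2, 3.4], [596.7, -26.8], [589.3, 10.2], [610.8, -20.0]]
  ang -59.9 mid [587.9 -11.7]
  ang -54.4 mid [600.1  -4.9]
w6 circle [ 0.59665841 -0.0049491 ] 0.02235527491636908
w5 circle [ 0.5943538  -0.00651964] 0.021200265664298744
```

Both views agree: the bar centre is about (0.595, -0.0065) and the bar direction about -53°. I'll approach with the wrist wound the way that leaves room for a 2 rad anticlockwise turn.

```bash
python3 jog.py '-.01 .002 .01 .15;-.02 .004 .02 .3;-.03 .006 .03 .45;-.04 .008 .04 .6;-.05 .01 .05 .75;-.06 .01 .06 .9;-.066 .01 .07 1.05;-.066 .01 .08 1.2;-.066 .01 .09 1.35;-.066 .01 .09 1.5;-.066 .01 .09 1.65;-.066 .01 .09 1.8;-.066 .01 .09 1.95;-.066 .01 .09 2.1;-.066 .01 .09 2.25;-.066 .01 .09 2.4;-.066 .01 .09 2.55;-.066 .01 .09 2.7;-.066 .01 .09 2.85;-.066 .01 .09 3' .045
python3 jog.py '0 0 0 .15;0 0 0 .3;0 0 0 .45;0 0 0 .6;0 0 0 .75;0 0 0 .9;0 0 0 1.05;0 0 0 1.145;0 0 0 1.145;0 0 0 1.145'
python3 -c "
from h import *
st(-2.496,(.5953,-.0065,.098))"
```

```text
time_s: 25.15
eef_pos: [0.5951, -0.0077, 0.1708]
orientation: [0.994, 0.106, -0.0, -0.0]
contact_force: [0.3, -0.1, 0.1]
grip_width: 0.0451
gripper_force: 0.0
time_s: 26.15
eef_pos: [0.5952, -0.0071, 0.171]
orientation: [0.895, -0.446, -0.0, 0.0]
contact_force: [0.0, -0.3, -0.7]
grip_width: 0.0449
gripper_force: 0.0
t 26.15 p [ 0.5952 -0.0071  0.171 ] y [-0.798 -0.603  0.   ] z [-0.001  0.    -1.   ] q6 2.31 F [ 0.  -0.3 -0.7] m [-0.02 -0.01 -0.03] w 0.0449 0.0
 shift [-0.0004 -0.0005  0.073 ] dist 0.073
 turn about tool z 0.0014 or -3.14
```

```bash
python3 jog.py '0 0 .03 0;0 0 .055 0;0 0 .067 0;0 0 .073 0;0 0 .073 0;0 0 .073 0'
python3 jog.py '0 0 0 0;0 0 0 0;0 0 0 0;0 0 0 0;0 0 0 0' .005
python3 -c "
from h import *
st()"
```

```text
time_s: 26.75
eef_pos: [0.5961, -0.0062, 0.0995]
orientation: [0.895, -0.446, 0.001, -0.0]
contact_force: [0.5, -0.4, 0.1]
grip_width: 0.0449
gripper_force: 0.0
time_s: 27.25
eef_pos: [0.5957, -0.0063, 0.0996]
orientation: [0.895, -0.446, 0.001, 0.0]
contact_force: [-2.7, -1.0, 6.6]
grip_width: 0.0111
gripper_force: 61.2
t 27.25 p [ 0.5957 -0.0063  0.0996] y [-0.798 -0.603 -0.   ] z [ 0.001 -0.001 -1.   ] q6 2.31 F [-2.7 -1.   6.6] m [-0.1   0.47  0.03] w 0.0111 61.2
```

```bash
python3 jog.py '0 0 0 -.1;0 0 0 -.2;0 0 0 -.3;0 0 0 -.4;0 0 0 -.5;0 0 0 -.6;0 0 0 -.7;0 0 0 -.8;0 0 0 -.9;0 0 0 -.95;0 0 0 -.95;0 0 0 -.95'
python3 -c "
from h import *
st(-2.496+1)"
python3 jog.py '0 0 0 -.1;0 0 0 -.15;0 0 0 -.15;0 0 0 -.15'
python3 -c "
from h import *
st(-2.496+1)"
```

```text
time_s: 28.45
eef_pos: [0.5956, -0.0064, 0.0996]
orientation: [1.0, 0.013, 0.0, 0.0]
contact_force: [-3.5, -1.0, 7.9]
grip_width: 0.0115
gripper_force: 61.2
t 28.45 p [ 0.5956 -0.0064  0.0996] y [ 0.026 -1.     0.001] z [ 0.001 -0.001 -1.   ] q6 1.36 F [-3.5 -1.   7.9] m [-0.09  0.52  0.06] w 0.0115 61.2
 turn about tool z -0.0484 or 3.093
time_s: 28.85
eef_pos: [0.5956, -0.0065, 0.0997]
orientation: [0.996, 0.084, 0.0, -0.001]
contact_force: [-2.0, -1.1, 5.2]
grip_width: 0.0114
gripper_force: 66.5
t 28.85 p [ 0.5956 -0.0065  0.0997] y [ 0.168 -0.986 -0.001] z [ 0.001  0.001 -1.   ] q6 1.22 F [-2.  -1.1  5.2] m [-0.25  0.53 -1.24] w 0.0114 66.5
 turn about tool z 0.094 or -3.048
```

The moment jumps to -1.24 N m after about 1.0 rad, with the bar then along packer x, so that is the end stop. It started at two clicks. Now three clicks clockwise (1.5 rad plus the wind-up).

```bash
python3 jog.py '0 0 0 .12;0 0 0 .24;0 0 0 .36;0 0 0 .48;0 0 0 .6;0 0 0 .72;0 0 0 .84;0 0 0 .96;0 0 0 1.08;0 0 0 1.2;0 0 0 1.32;0 0 0 1.44;0 0 0 1.54;0 0 0 1.59;0 0 0 1.59;0 0 0 1.59'
python3 -c "
from h import *
st(np.radians(-171.3))"
```

```text
time_s: 30.45
eef_pos: [0.5958, -0.0063, 0.0996]
orientation: [0.76, -0.65, 0.001, -0.0]
contact_force: [-2.2, -1.4, 5.3]
grip_width: 0.0116
gripper_force: 61.0
t 30.45 p [ 0.5958 -0.0063  0.0996] y [-0.988 -0.156 -0.001] z [ 0.001 -0.001 -1.   ] q6 2.8 F [-2.2 -1.4  5.3] m [-0.17  0.38 -0.04] w 0.0116 61.0
 turn about tool z 0.0047 or -3.137
```

```bash
python3 jog.py '0 0 0 0;0 0 0 0;0 0 0 0;0 0 -.03 0;0 0 -.07 0;.02 .01 -.1 -.15;.04 .02 -.12 -.3;.06 .03 -.14 -.45;.09 .045 -.16 -.6;.12 .06 -.17 -.75;.15 .08 -.17 -.9;.18 .095 -.17 -1.05;.18 .095 -.17 -1.2;.18 .095 -.17 -1.35;.18 .095 -.17 -1.5;.18 .095 -.17 -1.65;.18 .095 -.17 -1.8;.18 .095 -.17 -1.95;.18 .095 -.17 -2.1;.18 .095 -.17 -2.25' .05
python3 jog.py '0 0 0 -.15;0 0 0 -.3;0 0 0 -.45;0 0 0 -.6;0 0 0 -.75;0 0 0 -.9;0 0 0 -1.05;0 0 0 -1.2;0 0 0 -1.35;0 0 0 -1.5;0 0 0 -1.65;0 0 0 -1.8;0 0 0 -1.95;0 0 0 -2.1;0 0 0 -2.25;0 0 0 -2.39;0 0 0 -2.39;0 0 0 -2.39'
python3 - <<'E'
from h import *
st(); K=snap('wrist','w7'); m=masks(K)
for n,z in (('brass',.073),('orange',.119),('blue',.058),('red',.064)):
    for c,s,b in blobs(m[n],6): 
        rr=rect(K,b,z); print(n,c.round(1),s[4],[np.round(x,1) for x in rr])
snap('scene','c7');snap('side','s7')
E
```

```text
time_s: 32.45
eef_pos: [0.5294, -0.1985, 0.2679]
orientation: [0.913, 0.409, -0.0, -0.0]
contact_force: [0.5, 0.3, 0.3]
grip_width: 0.0498
gripper_force: 0.0
time_s: 34.25
eef_pos: [0.5294, -0.1986, 0.268]
orientation: [-0.041, 0.999, 0.0, -0.0]
contact_force: [0.2, -0.4, 0.8]
grip_width: 0.0504
gripper_force: 0.0
t 34.25 p [ 0.5294 -0.1986  0.268 ] y [-0.081  0.997  0.   ] z [-0.  0. -1.] q6 -2.19 F [ 0.2 -0.4  0.8] m [-0.06 -0.01  0.03] w 0.0504 0.0
brass [422.4 195.3] 32 [array([537.6,   7. ]), array([8.5, 7.2]), np.float64(73.4)]
brass [352.2 216.2] 469 [array([570.7, -82.5]), array([32.2, 31.6]), np.float64(52.1)]
brass [276.8 216.9] 525 [array([ 577.6, -171.8]), array([31.5, 30.7]), np.float64(5.2)]
brass [302.6 275.2] 76 [array([ 652.8, -131.2]), array([25.3,  7. ]), np.float64(21.6)]
orange [145.9 254.4] 820 [array([ 618. , -309.6]), array([33.4, 56.8]), np.float64(51.3)]
orange [127.9 264.5] 11 [array([ 631.2, -332.3]), array([ 1.3, 10.5]), np.float64(9.2)]
blue [329.5 168.4] 386 [array([518.5, -99.9]), array([  8.1, 231.3]), np.float64(6.0)]
blue [159.  225.8] 1981 [array([ 623.1, -315.7]), array([77.1, 87.3]), np.float64(19.8)]
red [462.   43.2] 640 [array([335.2,  48.6]), array([44.1, 43.9]), np.float64(15.0)]
red [277.  197.8] 10 [array([ 557.1, -172.9]), array([3.6, 2.3]), np.float64(5.8)]
red [276.  232.5] 10 [array([ 600.3, -169.5]), array([4. , 2.4]), np.float64(6.1)]
```

View pics/w7.png

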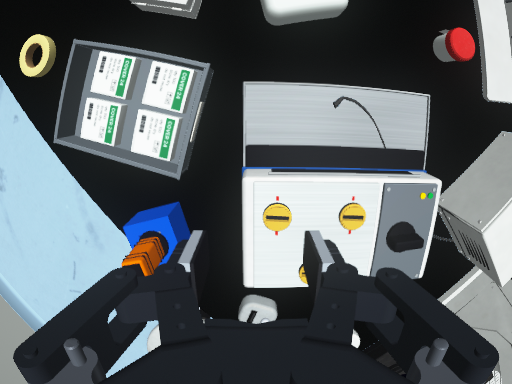

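w7 shows the selector bar across the packer at (403,236), as expected for 1.5. Screw B is at (277,217) with its slot along packer y, and the tote holds all four cartons. Next I'll look at the driver from directly above.

```bash
python3 jog.py '-.03 -.02 -.01 0;-.06 -.05 -.03 0;-.09 -.08 -.03 0;-.12 -.11 -.03 0;-.15 -.14 -.03 0;-.159 -.143 -.03 0;-.159 -.143 -.03 0;-.159 -.143 -.03 0'
python3 - <<'E'
from h import *
st(); K=snap('wrist','w8'); m=masks(K)
for n,z in (('orange',.129),('blue',.058)):
    for c,s,b in blobs(m[n],60): 
        rr=rect(K,b,z); print(n,c.round(1),s[4],[np.round(x,1) for x in rr])
print('cam',K['T'][:3,3])
u,v=proj(K,(.634,-.328,.09))[0].astype(int); print(u,v,u-55,v-55)
a=cv2.resize(K['im'][max(v-55,0):v+55,u-55:u+55],None,fx=4.5,fy=4.5,interpolation=cv2.INTER_CUBIC)
a=(255*np.clip(a/200.,0,1)**.6).astype(np.uint8)
cv2.imwrite('pics/v5.png',a)
E
```

```text
time_s: 35.2
eef_pos: [0.6995, -0.327, 0.2982]
orientation: [-0.042, 0.999, 0.0, -0.0]
contact_force: [-0.4, 0.6, 0.0]
grip_width: 0.05
gripper_force: 0.0
t 35.2 p [ 0.6995 -0.327   0.2982] y [-0.084  0.996  0.001] z [-0.001  0.001 -1.   ] q6 -2.22 F [-0.4  0.6  0. ] m [ 0.02  0.02 -0.  ] w 0.05 0.0
orange [266.9 112.6] 275 [array([ 634. , -321.9]), array([27.2, 27.2]), np.float64(17.9)]
blue [345.  109.1] 174 [array([ 614. , -222.9]), array([133.6,   6.7]), np.float64(4.7)]
blue [263.8 113. ] 2171 [array([ 634.7, -322.4]), array([67.3, 67.3]), np.float64(19.1)]
cam [ 0.63051232 -0.33404712  0.41591219]
260 112 205 57
```

View pics/v5.png

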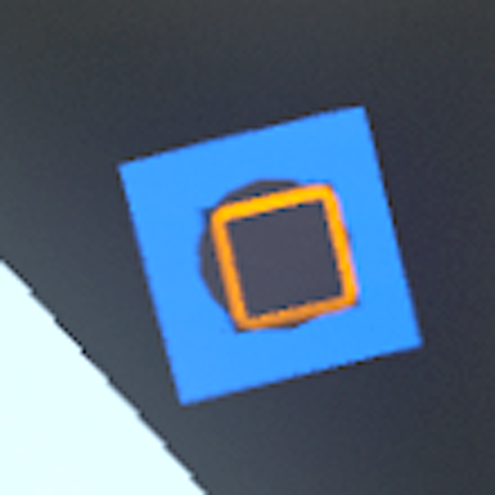

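The handle is centred at (0.634, -0.322) with yaw 18°. The stand is at (0.6347, -0.3224) with yaw 19°, and both measured sizes match those given. Grasping the driver.

```bash
python3 jog.py '.01 .002 .02 .15;.02 .004 .04 .3;.03 .006 .06 .45;.04 .008 .08 .6;.05 .01 .098 .75;.065 .0105 .098 .9;.065 .0105 .098 1.05;.065 .0105 .098 1.2;.065 .0105 .098 1.33;.065 .0105 .098 1.33;.065 .0105 .098 1.33' .055
python3 -c "
from h import *
st(.323,(.634,-.322,.100))"
```

```text
time_s: 36.35
eef_pos: [0.6339, -0.3221, 0.2014]
orientation: [0.582, 0.813, -0.0, 0.001]
contact_force: [-0.5, -0.9, -0.5]
grip_width: 0.0549
gripper_force: 0.0
t 36.35 p [ 0.6339 -0.3221  0.2014] y [0.947 0.322 0.001] z [ 0.001 -0.001 -1.   ] q6 -0.94 F [-0.5 -0.9 -0.5] m [-0.05  0.04  0.08] w 0.0549 0.0
 shift [0.0002 0.     0.1014] dist 0.101
 turn about tool z 0.0051 or -3.136
```

```bash
python3 jog.py '0 0 .04 0;0 0 .075 0;0 0 .095 0;0 0 .101 0;0 0 .101 0;0 0 .101 0'
python3 jog.py '0 0 0 0;0 0 0 0;0 0 0 0;0 0 0 0;0 0 0 0' .01
python3 -c "
from h import *
st()"
python3 jog.py '0 0 -.02 0;0 0 -.05 0;0 0 -.1 0;0 0 -.14 0;0 0 -.15 0;0 0 -.15 0;0 0 -.15 0'
python3 - <<'E'
from h import *
st(); a=snap('side','s9');b=snap('scene','c9'); w=snap('wrist','w9')
o=r.get_obs(); p=np.array(o['eef_pos'])
tip=p+[0,0,-.09]
out=[]
for K in (a,b,w):
    M=R.from_quat(o['orientation']).as_matrix()
    print(proj(K,tip)[0].round(1),'along y',(proj(K,tip+.01*M[:,1])-proj(K,tip-.01*M[:,1]))[0].round(1),'along x',(proj(K,tip+.01*M[:,0])-proj(K,tip-.01*M[:,0]))[0].round(1))
    u,v=proj(K,tip)[0].astype(int); u=np.clip(u,32,480);v=np.clip(v,40,350)
    out.append(cv2.resize(K['im'][v-40:v+30,u-32:u+32],(256,280),interpolation=cv2.INTER_CUBIC))
cv2.imwrite('pics/v6.png',np.hstack(out))
E
```

```text
time_s: 36.95
eef_pos: [0.6352, -0.3233, 0.1014]
orientation: [0.583, 0.812, 0.0, 0.002]
contact_force: [0.0, 0.2, 0.9]
grip_width: 0.0548
gripper_force: 0.0
time_s: 37.45
eef_pos: [0.6353, -0.3234, 0.1015]
orientation: [0.583, 0.812, 0.0, 0.002]
contact_force: [-0.2, 0.1, 6.2]
grip_width: 0.0274
gripper_force: 59.7
t 37.45 p [ 0.6353 -0.3234  0.1015] y [0.948 0.319 0.002] z [ 0.003 -0.002 -1.   ] q6 -0.94 F [-0.2  0.1  6.2] m [0.02 0.02 0.01] w 0.0274 59.7
time_s: 38.15
eef_pos: [0.6333, -0.3221, 0.2463]
orientation: [0.583, 0.812, -0.0, -0.002]
contact_force: [-0.3, 0.4, -1.7]
grip_width: 0.0275
gripper_force: 59.2
t 38.15 p [ 0.6333 -0.3221  0.2463] y [ 0.948  0.319 -0.003] z [-0.004  0.003 -1.   ] q6 -0.94 F [-0.3  0.4 -1.7] m [-0.02  0.05  0.01] w 0.0275 59.2
[282.1 177.3] along y [ 6.6 -2.5] along x [-4.7 -4.1]
[282.1 178.6] along y [ 3.2 -3.2] along x [-5.5 -2. ]
[256.  204.6] along y [27.2  0. ] along x [  0.  -25.8]
```

View pics/v6.png

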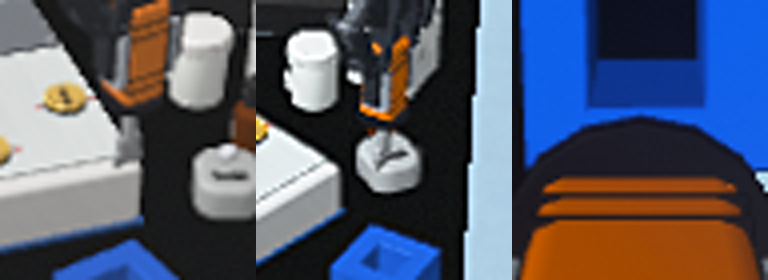

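In the left panel the blade is at (128,140), with its lower edge rising to the right. That fits the blade lying along tool y. I'll check it numerically against the earlier images and measure the slot directions of the screws.

Run:
```python
from h import *
for a,b in (('s9','s7'),('c9','c7')):
    A=load(a);d=np.abs(A['im'].astype(int)-load(b)['im'].astype(int)).max(2)[164:190,270:296]
    print(a,'rows 164..,cols 270..'); print('\n'.join(''.join('#' if x>35 else '+' if x>15 else '.' for x in r_) for r_ in d))
# slots: dark pixels inside head
for n in ('w3','w4','w5','w6','w7'):
    K=load(n)
    for s,c in (('A',(.5712,-.0815)),('B',(.578,-.1712)),('C',(.649,-.1195))):
        uv=proj(K,[*c,.073])[0]
        if not(15<uv[0]<497 and 12<uv[1]<372): continue
        g=np.mgrid[-12:12.1:.5,-12:12.1:.5].reshape(2,-1).T; g=g[np.hypot(*g.T)<12]
        P=np.c_[g/1000+c,np.full(len(g),.073)]; q=proj(K,P).astype(np.float32)
        v=cv2.remap(K['im'],q[:,0],q[:,1],cv2.INTER_LINEAR).reshape(-1,3)[:,2]
        d=g[v<90]
        if len(d)>30:
            w,V=np.linalg.eigh(np.cov(d.T)); e=V[:,1]; print(n,s,len(d),'mean',d.mean(0).round(1),'ang',np.degrees(np.arctan2(e[1],e[0])).round(1)%180,'sd',np.sqrt(w).round(1))
```

```text
s9 rows 164..,cols 270..
..........................
..........................
..........####+...........
..........#####...........
..........#####...........
..........#####...........
..........#####+..........
.........######+..........
.........##.###+..........
.........######+..........
.........#######..........
.........+######..........
........+######+..........
........######............
........###...............
.........+................
..........................
..........................
...........###+...........
.........######...........
......+########...........
.....+#########...........
.....##########++.........
....+##########+###.......
....###############+......
....+##############+......
c9 rows 164..,cols 270..
......############........
.....+###########+........
.....++#########++........
.....++########++.........
......+######+++..........
........#######+..........
.........+++#+............
..........####............
..........####............
..........###+............
............##............
..........+###............
.........++#+#+.........
[... 286 characters left out ...]
+####+.......
.......###########........
......+############.......
w3 A 183 mean [-1.3 -0.1] ang 91.6 sd [0.6 6.8]
w3 B 149 mean [-1.1  0.3] ang 91.6 sd [0.5 6.7]
w4 A 156 mean [-1.3  0.1] ang 91.8 sd [0.5 6.6]
w4 B 1789 mean [0. 0.] ang 90.0 sd [6. 6.]
w5 A 319 mean [ 2.1 -4. ] ang 114.2 sd [3.  6.5]
w5 B 241 mean [-3.2 -3. ] ang 76.3 sd [2.7 6.9]
w5 C 589 mean [-3.7 -5.8] ang 147.9 sd [2.3 5.5]
w6 A 297 mean [-0.4  0.5] ang 91.7 sd [0.9 6.5]
w6 B 276 mean [-0.1  0.7] ang 91.1 sd [0.9 6.4]
w6 C 631 mean [1.6 1.7] ang 95.4 sd [5.2 8.1]
w7 A 273 mean [-0.4  0.1] ang 92.2 sd [0.9 6.5]
w7 B 302 mean [-0.2 -0.1] ang 90.8 sd [0.9 6.7]
w7 C 1643 mean [-0.4  0.8] ang 24.80000000000001 sd [5.4 6.1]
```

The blade lies along tool y, confirmed in both cameras, with its tip 91 mm below the TCP. The slots of A and B are at 91–92°. I'll move above the packer, looking steeply down, to measure all three heads precisely.

```bash
python3 jog.py '.01 .005 -.03 0;.04 .01 -.05 -.15;.07 .02 -.05 -.3;.1 .03 -.05 -.45;.13 .045 -.05 -.6;.16 .06 -.05 -.75;.18 .07 -.05 -.9;.189 .071 -.05 -1.05;.189 .071 -.05 -1.2;.189 .071 -.05 -1.27;.189 .071 -.05 -1.27;.189 .071 -.05 -1.27;.189 .071 -.05 -1.27'
cat >> h.py <<'E'
def slots(names,cs=(('A',(.5713,-.0815)),('B',(.5783,-.1712)),('C',(.649,-.1197))),zz=.073):
  for n in names:
    K=load(n)
    for c,s,b in blobs(masks(K)['brass'],150):
        rr=rect(K,b,.0715); print(n,'head',[np.round(x,1) for x in rr])
    for s,c in cs:
        uv=proj(K,[*c,zz])[0]
        g=np.mgrid[-12:12.1:.5,-12:12.1:.5].reshape(2,-1).T; g=g[np.hypot(*g.T)<12]
        q=proj(K,np.c_[g/1000+c,np.full(len(g),zz)]).astype(np.float32)
        v=cv2.remap(K['im'],q[:,0],q[:,1],cv2.INTER_LINEAR).reshape(-1,3)[:,2]
        d=g[v<100]
        if 50<len(d)<700:
            w,V=np.linalg.eigh(np.cov(d.T)); e=V[:,1]; print(n,s,uv.round(0),len(d),'slot',(d.mean(0)+np.array(c)*1000).round(1),'ang',np.degrees(np.arctan2(e[1],e[0])).round(1)%180,'sd',np.sqrt(w).round(1))
E
python3 - <<'E'
from h import *
st(); K=snap('wrist','w10'); print(K['T'][:3,3].round(3)); slots(('w1','w2','w10'))
for c,s,b in blobs(masks(K)['red'],4,60): print('red',(onz(K,c,.0642)*1000).round(1),s[4])
E
```

```text
time_s: 39.6
eef_pos: [0.641, -0.1211, 0.2985]
orientation: [-0.011, 1.0, 0.0, -0.001]
contact_force: [-0.1, 0.0, -0.1]
grip_width: 0.0274
gripper_force: 59.2
t 39.6 p [ 0.641  -0.1211  0.2985] y [-0.023  1.     0.001] z [-0.001  0.    -1.   ] q6 -1.94 F [-0.1  0.  -0.1] m [ 0.01 -0.03 -0.01] w 0.0274 59.2
[ 0.572 -0.124  0.416]
w1 head [array([571. , -81.8]), array([31.3, 30.6]), np.float64(89.8)]
w1 head [array([ 577.8, -171. ]), array([31.1, 31.8]), np.float64(0.7)]
w1 head [array([ 649. , -119.2]), array([32. , 30.1]), np.float64(0.2)]
w1 A [277. 230.] 237 slot [570.5 -81.3] ang 92.1 sd [0.7 6.5]
w1 B [216. 234.] 157 slot [ 577.7 -170.5] ang 91.1 sd [0.5 6.9]
w1 C [251. 275.] 54 slot [ 648.6 -120.3] ang 90.7 sd [0.2 7.5]
w2 head [array([571. , -82.1]), array([32.3, 32. ]), np.float64(17.4)]
w2 head [array([ 648.7, -119.9]), array([32.1, 31.6]), np.float64(5.4)]
w2 head [array([ 578. , -171.2]), array([32.1, 30.6]), np.float64(8.0)]
w2 A [370.  27.] 328 slot [570.8 -81.5] ang 91.8 sd [1.  6.8]
w2 B [369. 111.] 316 slot [ 577.8 -171.2] ang 91.3 sd [1.  6.8]
w2 C [430.  76.] 174 slot [ 648.2 -119.5] ang 90.7 sd [0.6 7.1]
w10 head [array([571.5, -82.2]), array([30.3, 31.4]), np.float64(2.4)]
w10 head [array([ 579.1, -170.7]), array([30.7, 31.2]), np.float64(45.3)]
w10 head [array([ 649.7, -118.9]), array([31.7, 31. ]), np.float64(1.3)]
w10 head [array([ 776.7, -117.6]), array([ 4.8, 76.3]), np.float64(0.8)]
w10 A [292. 110.] 513 slot [571.7 -81.5] ang 92.7 sd [1.6 6.8]
w10 B [214. 114.] 490 slot [ 579.2 -171.5] ang 90.9 sd [1.5 6.8]
w10 C [257. 175.] 410 slot [ 649.5 -119.6] ang 90.2 sd [1.3 6.7]
red [[550.8 -83.3  64.2]] 8
red [[ 557.4 -173.3   64.2]] 8
red [[593.5 -79.6  64.2]] 6
red [[ 600.4 -169.3   64.2]] 8
red [[ 628.8 -121.1   64.2]] 7
red [[ 671.3 -117.7   64.2]] 6
```

```bash
python3 jog.py '.03 .02 .02 0;.06 .036 .05 0;.067 .041 .08 0;.067 .041 .105 0;.067 .041 .12 -.01;.067 .041 .127 -.01;.067 .041 .127 -.01;.067 .041 .127 -.01'
python3 -c "
from h import *
st(np.radians(92),(.5732,-.0816,.1575))"
python3 jog.py '0 0 .003 0;0 0 .006 0;0 0 .009 0;0 0 .009 0'
python3 -c "
from h import *
st(np.radians(92),(.5732,-.0816,.1575))"
```

```text
time_s: 40.45
eef_pos: [0.5743, -0.0821, 0.1737]
orientation: [-0.017, 1.0, -0.0, 0.001]
contact_force: [-0.4, -0.2, -0.6]
grip_width: 0.0274
gripper_force: 59.3
t 40.45 p [ 0.5743 -0.0821  0.1737] y [-0.034  0.999 -0.001] z [ 0.002 -0.001 -1.   ] q6 -1.92 F [-0.4 -0.2 -0.6] m [-0.03 -0.02  0.01] w 0.0274 59.3
 shift [0.0011 0.0006 0.0162] dist 0.016
 turn about tool z -0.0011 or 3.141
time_s: 40.85
eef_pos: [0.5731, -0.0816, 0.1629]
orientation: [-0.017, 1.0, 0.0, -0.0]
contact_force: [0.1, 0.0, -1.1]
grip_width: 0.0275
gripper_force: 59.3
t 40.85 p [ 0.5731 -0.0816  0.1629] y [-0.034  0.999  0.   ] z [-0.  0. -1.] q6 -1.92 F [ 0.1  0.  -1.1] m [-0.01 -0.04 -0.  ] w 0.0275 59.3
 shift [-0.0001 -0.      0.0054] dist 0.005
 turn about tool z -0.0007 or 3.141
```

```bash
python3 jog.py '0 0 .002 0;0 0 .004 0;0 0 .0045 0;0 0 .0045 0'
python3 -c "
from h import *
st()"
```

```text
time_s: 41.25
eef_pos: [0.5731, -0.0816, 0.1586]
orientation: [-0.017, 1.0, 0.0, -0.0]
contact_force: [-0.1, -0.4, -1.1]
grip_width: 0.0274
gripper_force: 59.3
t 41.25 p [ 0.5731 -0.0816  0.1586] y [-0.034  0.999  0.   ] z [-0.  0. -1.] q6 -1.92 F [-0.1 -0.4 -1.1] m [-0.05 -0.04 -0.  ] w 0.0274 59.3
```

The blade is in the slot with no contact force. Turning A.

```bash
python3 jog.py '0 0 0 .1;0 0 0 .2;0 0 0 .3;0 0 0 .4;0 0 0 .4'
python3 -c "
from h import *
st()"
python3 jog.py '0 0 0 .12;0 0 0 .24;0 0 0 .36;0 0 0 .48;0 0 0 .6;0 0 0 .72;0 0 0 .84;0 0 0 .96;0 0 0 1.08;0 0 0 1.15;0 0 0 1.15'
python3 -c "
from h import *
st(np.radians(4.9))"
```

```text
time_s: 41.75
eef_pos: [0.5739, -0.0824, 0.1591]
orientation: [0.182, 0.983, -0.001, 0.001]
contact_force: [1.0, -2.8, -2.8]
grip_width: 0.0274
gripper_force: 59.2
t 41.75 p [ 0.5739 -0.0824  0.1591] y [ 0.357  0.934 -0.001] z [ 0.002 -0.002 -1.   ] q6 -1.52 F [ 1.  -2.8 -2.8] m [-0.51 -0.37  0.07] w 0.0274 59.2
time_s: 42.85
eef_pos: [0.572, -0.0831, 0.1589]
orientation: [0.686, 0.727, -0.003, -0.0]
contact_force: [-2.6, -4.3, -1.0]
grip_width: 0.0273
gripper_force: 59.6
t 42.85 p [ 0.572  -0.0831  0.1589] y [ 0.998  0.058 -0.004] z [-0.004 -0.003 -1.   ] q6 -0.37 F [-2.6 -4.3 -1. ] m [-1.    0.58  0.08] w 0.0273 59.6
 turn about tool z -0.0279 or 3.114
```

```bash
python3 jog.py '0 0 0 .06;0 0 0 .12;0 0 0 .16;0 0 0 .16;0 0 0 .16'
python3 -c "
from h import *
st(np.radians(4.9))"
python3 jog.py '0 0 0 .06;0 0 0 .1;0 0 0 .1;0 0 0 .1'
python3 -c "
from h import *
st(np.radians(4.9))"
```

```text
time_s: 43.35
eef_pos: [0.5718, -0.083, 0.1588]
orientation: [0.742, 0.671, -0.003, -0.0]
contact_force: [-3.5, -5.0, 0.2]
grip_width: 0.0271
gripper_force: 59.6
t 43.35 p [ 0.5718 -0.083   0.1588] y [ 0.995 -0.101 -0.005] z [-0.005 -0.003 -1.   ] q6 -0.21 F [-3.5 -5.   0.2] m [-1.02  0.89  0.08] w 0.0271 59.6
 turn about tool z -0.1865 or 2.955
time_s: 43.75
eef_pos: [0.5715, -0.083, 0.1588]
orientation: [0.774, 0.633, -0.003, -0.0]
contact_force: [-4.1, -4.4, 1.0]
grip_width: 0.0273
gripper_force: 59.7
t 43.75 p [ 0.5715 -0.083   0.1588] y [ 0.98  -0.198 -0.005] z [-0.006 -0.004 -1.   ] q6 -0.12 F [-4.1 -4.4  1. ] m [-1.05  0.99  0.31] w 0.0273 59.7
 turn about tool z -0.2851 or 2.856
```

```bash
python3 jog.py '0 0 0 .05;0 0 0 .08;0 0 0 .08;0 0 0 .08'
python3 -c "
from h import *
st(np.radians(4.9))"
python3 jog.py '0 0 0 -.1;0 0 0 -.2;0 0 0 -.3;0 0 0 -.3;0 0 -.01 -.3;0 0 -.025 -.3;0 0 -.05 -.3;0 0 -.05 -.3;0 0 -.05 -.3'
python3 - <<'E'
from h import *
st(); snap('wrist','w11'); slots(['w11']); st(np.radians(91))
E
```

```text
time_s: 44.15
eef_pos: [0.5714, -0.083, 0.1588]
orientation: [0.798, 0.602, -0.004, -0.0]
contact_force: [-4.2, -4.2, 2.2]
grip_width: 0.027
gripper_force: 59.7
t 44.15 p [ 0.5714 -0.083   0.1588] y [ 0.962 -0.274 -0.005] z [-0.007 -0.004 -1.   ] q6 -0.04 F [-4.2 -4.2  2.2] m [-0.96  1.13  0.63] w 0.027 59.7
 turn about tool z -0.3632 or 2.778
time_s: 45.05
eef_pos: [0.5739, -0.0814, 0.2104]
orientation: [0.702, 0.712, 0.001, 0.001]
contact_force: [-0.7, 0.8, -1.5]
grip_width: 0.0275
gripper_force: 59.6
t 45.05 p [ 0.5739 -0.0814  0.2104] y [1.    0.015 0.003] z [ 0.003 -0.    -1.   ] q6 -0.33 F [-0.7  0.8 -1.5] m [ 0.03 -0.03  0.04] w 0.0275 59.6
w11 head [array([571.7, -77.2]), array([31.6, 24.3]), np.float64(5.1)]
w11 head [array([ 649.5, -118.5]), array([32.2, 31.1]), np.float64(0.1)]
w11 C [333. 227.] 366 slot [ 649.3 -119.3] ang 90.4 sd [1.2 6.5]
t 45.1 p [ 0.5732 -0.0812  0.2089] y [1.    0.015 0.   ] z [ 0.     0.001 -1.   ] q6 -0.33 F [-0.2  0.  -1.2] m [-0.03 -0.01 -0.03] w 0.0275 59.6
 turn about tool z 1.5682 or -1.573
```

```bash
python3 jog.py '-.02 .001 0 -.15;-.04 .003 0 -.3;-.06 .005 0 -.45;-.08 .0057 0 -.6;-.09 .0057 0 -.75;-.09 .0057 0 -.9;-.09 .0057 0 -1.05;-.09 .0057 0 -1.2;-.09 .0057 0 -1.35;-.09 .0057 0 -1.5;-.09 .0057 0 -1.57;-.09 .0057 0 -1.57;-.09 .0057 0 -1.57'
python3 - <<'E'
from h import *
st(); snap('wrist','w12'); slots(['w12']); st(np.radians(91),(.5802,-.1713,.158))
E
```

```text
time_s: 46.4
eef_pos: [0.5798, -0.1712, 0.2076]
orientation: [-0.006, 1.0, 0.001, -0.001]
contact_force: [-0.2, -0.6, -1.1]
grip_width: 0.0273
gripper_force: 59.6
t 46.4 p [ 0.5798 -0.1712  0.2076] y [-0.012  1.     0.001] z [-0.002  0.001 -1.   ] q6 -2.04 F [-0.2 -0.6 -1.1] m [-0.   -0.   -0.06] w 0.0273 59.6
w12 head [array([571.1, -82. ]), array([32.3, 31.5]), np.float64(4.9)]
w12 head [array([ 574.4, -171.1]), array([31.2, 24.2]), np.float64(88.7)]
w12 head [array([ 661.8, -170.1]), array([56.2,  4.6]), np.float64(89.7)]
w12 A [355. 181.] 414 slot [571.5 -82.1] ang 4.5 sd [1.3 6.8]
t 46.45 p [ 0.5799 -0.1713  0.2079] y [-0.013  1.     0.001] z [-0.001  0.001 -1.   ] q6 -2.04 F [ 0.   0.  -0.6] m [ 0.01 -0.01 -0.07] w 0.0279 59.6
 shift [-0.0003 -0.0001  0.0499] dist 0.05
 turn about tool z -0.0047 or 3.137
```

A's slot is now at 4.5°, in line with its marks. On to B.

```bash
python3 jog.py '0 0 .02 0;0 0 .033 0;0 0 .038 0;0 0 .042 0;0 0 .045 0;0 0 .045 0'
python3 -c "
from h import *
st(None,(.5802,-.1713,.1585))"
python3 jog.py '0 0 .002 0;0 0 .004 0;0 0 .0045 0;0 0 .0045 0'
python3 -c "
from h import *
st()"
```

```text
time_s: 47.05
eef_pos: [0.5803, -0.1716, 0.1638]
orientation: [-0.007, 1.0, 0.0, -0.0]
contact_force: [0.4, 0.4, -1.4]
grip_width: 0.0274
gripper_force: 59.6
t 47.05 p [ 0.5803 -0.1716  0.1638] y [-0.014  1.     0.   ] z [-0.  0. -1.] q6 -2.04 F [ 0.4  0.4 -1.4] m [-0.04  0.   -0.  ] w 0.0274 59.6
 shift [0.0001 0.0003 0.0053] dist 0.005
time_s: 47.45
eef_pos: [0.5803, -0.1715, 0.1593]
orientation: [-0.007, 1.0, -0.0, 0.0]
contact_force: [0.2, 0.3, -1.0]
grip_width: 0.0279
gripper_force: 59.6
t 47.45 p [ 0.5803 -0.1715  0.1593] y [-0.014  1.    -0.   ] z [ 0. -0. -1.] q6 -2.04 F [ 0.2  0.3 -1. ] m [-0.02  0.02 -0.  ] w 0.0279 59.6
```

```bash
python3 jog.py '0 0 0 .12;0 0 0 .24;0 0 0 .36;0 0 0 .48;.0005 -.0005 0 .6;.0005 -.0005 0 .72;.0007 -.0007 0 .84;.001 -.001 0 .96;.001 -.001 0 1.08;.0013 -.001 0 1.2;.0013 -.001 0 1.32;.0013 -.001 0 1.44;.0013 -.001 0 1.56;.0013 -.001 0 1.65;.0013 -.001 0 1.65'
python3 -c "
from h import *
st(np.radians(4.9))"
python3 jog.py '0 0 0 .08;0 0 0 .14;0 0 0 .14;0 0 0 .14'
python3 -c "
from h import *
st(np.radians(4.9))"
```

```text
time_s: 48.95
eef_pos: [0.5781, -0.1733, 0.1594]
orientation: [0.729, 0.684, -0.002, -0.0]
contact_force: [-4.0, -2.6, 0.3]
grip_width: 0.0274
gripper_force: 59.8
t 48.95 p [ 0.5781 -0.1733  0.1594] y [ 0.998 -0.064 -0.003] z [-0.003 -0.002 -1.   ] q6 -0.39 F [-4.  -2.6  0.3] m [-0.51  0.75  0.05] w 0.0274 59.8
 turn about tool z -0.1495 or 2.992
time_s: 49.35
eef_pos: [0.5779, -0.1731, 0.1594]
orientation: [0.774, 0.633, -0.002, -0.001]
contact_force: [-4.7, -1.6, 0.3]
grip_width: 0.0271
gripper_force: 60.0
t 49.35 p [ 0.5779 -0.1731  0.1594] y [ 0.98  -0.199 -0.003] z [-0.004 -0.002 -1.   ] q6 -0.26 F [-4.7 -1.6  0.3] m [-0.51  1.11  0.25] w 0.0271 60.0
 turn about tool z -0.2859 or 2.856
```

```bash
python3 jog.py '0 0 0 .05;0 0 0 .1;0 0 0 .1;0 0 0 .1'
python3 -c "
from h import *
st(np.radians(4.9))"
python3 jog.py '0 0 0 -.1;0 0 0 -.2;0 0 0 -.3;0 0 0 -.32;0 0 -.01 -.32;0 0 -.025 -.32;0 0 -.05 -.32;0 0 -.05 -.32;0 0 -.05 -.32'
python3 - <<'E'
from h import *
st(np.radians(91),(.651,-.1195,.21))
E
```

```text
time_s: 49.75
eef_pos: [0.5777, -0.1731, 0.1594]
orientation: [0.804, 0.594, -0.002, -0.001]
contact_force: [-5.3, -2.1, 1.1]
grip_width: 0.0276
gripper_force: 60.0
t 49.75 p [ 0.5777 -0.1731  0.1594] y [ 0.956 -0.294 -0.004] z [-0.005 -0.002 -1.   ] q6 -0.16 F [-5.3 -2.1  1.1] m [-0.56  1.21  0.66] w 0.0276 60.0
 turn about tool z -0.3836 or 2.758
time_s: 50.65
eef_pos: [0.5797, -0.1727, 0.2109]
orientation: [0.702, 0.712, 0.001, 0.001]
contact_force: [-0.5, 0.1, -2.3]
grip_width: 0.0275
gripper_force: 59.6
t 50.65 p [ 0.5797 -0.1727  0.2109] y [1.    0.015 0.003] z [ 0.003 -0.001 -1.   ] q6 -0.47 F [-0.5  0.1 -2.3] m [-0.03 -0.01  0.04] w 0.0275 59.6
 shift [0.0521 0.0721 0.0011] dist 0.089
 turn about tool z 1.5681 or -1.574
```

```bash
python3 jog.py '.01 .015 0 -.15;.02 .03 0 -.3;.03 .045 0 -.45;.04 .06 0 -.6;.052 .072 0 -.75;.052 .072 0 -.9;.052 .072 0 -1.05;.052 .072 0 -1.2;.052 .072 0 -1.35;.052 .072 0 -1.5;.052 .072 0 -1.575;.052 .072 0 -1.575;.052 .072 0 -1.575'
python3 - <<'E'
from h import *
st(); snap('wrist','w13'); slots(['w13']); st(np.radians(90.5),(.651,-.1195,.159))
E
```

```text
time_s: 51.95
eef_pos: [0.6497, -0.1193, 0.2081]
orientation: [-0.009, 1.0, 0.0, -0.001]
contact_force: [0.3, -0.7, -0.9]
grip_width: 0.0274
gripper_force: 59.7
t 51.95 p [ 0.6497 -0.1193  0.2081] y [-0.017  1.     0.001] z [-0.002  0.001 -1.   ] q6 -1.92 F [ 0.3 -0.7 -0.9] m [-0.02 -0.02 -0.02] w 0.0274 59.7
w13 head [array([572.2, -82. ]), array([31.2, 31.1]), np.float64(2.0)]
w13 head [array([ 578.7, -170.8]), array([31.6, 31.3]), np.float64(89.5)]
w13 head [array([ 645. , -119.2]), array([31.3, 23.4]), np.float64(89.1)]
w13 A [303. 100.] 502 slot [571.3 -81.8] ang 4.300000000000011 sd [1.5 6.8]
w13 B [197. 106.] 485 slot [ 578.4 -171. ] ang 4.599999999999994 sd [1.5 6.9]
t 52.0 p [ 0.6498 -0.1193  0.2084] y [-0.018  1.     0.001] z [-0.001  0.001 -1.   ] q6 -1.92 F [-0.3  0.3 -1.3] m [-0.01 -0.04  0.05] w 0.0275 59.7
 shift [-0.0012 -0.0002  0.0494] dist 0.049
 turn about tool z 0.0089 or -3.133
```

A and B are both home (4.3° and 4.6°). Now C.

```bash
python3 jog.py '-.001 0 .02 0;-.001 0 .033 0;-.001 0 .038 0;-.001 0 .042 0;-.001 0 .045 0;-.001 0 .045 0'
python3 -c "
from h import *
st(None,(.651,-.1195,.159))"
python3 jog.py '0 0 .002 0;0 0 .004 0;0 0 .0045 0;0 0 .0045 0'
python3 -c "
from h import *
st()"
```

```text
time_s: 52.6
eef_pos: [0.6513, -0.1195, 0.1643]
orientation: [-0.01, 1.0, -0.0, 0.0]
contact_force: [0.1, 0.1, -1.6]
grip_width: 0.0272
gripper_force: 59.7
t 52.6 p [ 0.6513 -0.1195  0.1643] y [-0.019  1.    -0.   ] z [ 0. -0. -1.] q6 -1.92 F [ 0.1  0.1 -1.6] m [0.02 0.04 0.04] w 0.0272 59.7
 shift [ 0.0003 -0.      0.0053] dist 0.005
time_s: 53.0
eef_pos: [0.6512, -0.1195, 0.1598]
orientation: [-0.01, 1.0, -0.0, 0.0]
contact_force: [-0.2, -0.8, -1.6]
grip_width: 0.0275
gripper_force: 59.7
t 53.0 p [ 0.6512 -0.1195  0.1598] y [-0.019  1.    -0.   ] z [ 0. -0. -1.] q6 -1.92 F [-0.2 -0.8 -1.6] m [0.01 0.01 0.02] w 0.0275 59.7
```

```bash
python3 jog.py '0 0 0 .12;0 0 0 .24;0 0 0 .36;0 0 0 .48;.0005 -.0005 0 .6;.0005 -.0005 0 .72;.0007 -.0007 0 .84;.001 -.001 0 .96;.001 -.001 0 1.08;.0013 -.001 0 1.2;.0013 -.001 0 1.32;.0013 -.001 0 1.44;.0013 -.001 0 1.56;.0013 -.001 0 1.68;.0013 -.001 0 1.79;.0013 -.001 0 1.79'
python3 -c "
from h import *
st(np.radians(4.9))"
python3 jog.py '0 0 0 .05;0 0 0 .1;0 0 0 .1;0 0 0 .1'
python3 -c "
from h import *
st(np.radians(4.9))"
```

```text
time_s: 54.6
eef_pos: [0.6488, -0.1214, 0.1601]
orientation: [0.774, 0.634, -0.002, -0.0]
contact_force: [-4.4, -2.2, 1.9]
grip_width: 0.0273
gripper_force: 60.0
t 54.6 p [ 0.6488 -0.1214  0.1601] y [ 0.98  -0.197 -0.003] z [-0.004 -0.002 -1.   ] q6 -0.14 F [-4.4 -2.2  1.9] m [-0.66  1.15  0.23] w 0.0273 60.0
 turn about tool z -0.2837 or 2.858
time_s: 55.0
eef_pos: [0.6486, -0.1213, 0.1601]
orientation: [0.803, 0.596, -0.003, -0.0]
contact_force: [-5.7, -2.4, 1.5]
grip_width: 0.0275
gripper_force: 60.1
t 55.0 p [ 0.6486 -0.1213  0.1601] y [ 0.957 -0.29  -0.004] z [-0.005 -0.002 -1.   ] q6 -0.04 F [-5.7 -2.4  1.5] m [-0.61  1.24  0.6 ] w 0.0275 60.1
 turn about tool z -0.3795 or 2.762
```

```bash
python3 jog.py '0 0 0 -.1;0 0 0 -.2;0 0 0 -.3;0 0 0 -.32;0 0 -.02 -.32;0 0 -.06 -.32;0 0 -.1 -.32;0 0 -.13 -.32;0 0 -.13 -.32'
python3 - <<'E'
from h import *
st(.325,(.635,-.25,.29))
E
```

```text
time_s: 55.9
eef_pos: [0.6527, -0.1209, 0.2973]
orientation: [0.7, 0.714, 0.003, 0.006]
contact_force: [-0.1, 0.4, -0.3]
grip_width: 0.0276
gripper_force: 59.7
t 55.9 p [ 0.6527 -0.1209  0.2973] y [1.    0.02  0.013] z [ 0.013 -0.003 -1.   ] q6 -0.36 F [-0.1  0.4 -0.3] m [-0.01  0.02  0.02] w 0.0276 59.7
 shift [-0.1287 -0.0203  0.0075] dist 0.131
 turn about tool z -0.305 or 2.837
```

```bash
python3 jog.py '-.03 -.005 0 -.1;-.06 -.01 0 -.2;-.09 -.015 0 -.3;-.12 -.02 0 -.305;-.129 -.02 0 -.305;-.129 -.02 0 -.305;-.129 -.02 0 -.305;-.129 -.02 0 -.305'
python3 - <<'E'
from h import *
st(.325,(.6353,-.3234,.29)); K=snap('wrist','w14'); slots(['w14'])
# handle twist in the grip: orange ridge rows seen by wrist camera, then (w9) and now
for n in ('w9','w14'):
    K=load(n); o=masks(K)['orange'].astype(np.uint8); o[:, :180]=0;o[:,330:]=0
    ys,xs=np.nonzero(o); top=[(x,ys[xs==x].min()) for x in range(232,282,4) if (xs==x).any()]
    print(n,xs.min(),xs.max(),ys.min(),np.polyfit(*np.array(top).T,1).round(3),[int(t[1]) for t in top])
a=snap('side','s14')
E
```

```text
time_s: 56.7
eef_pos: [0.6328, -0.2484, 0.2895]
orientation: [0.583, 0.813, 0.0, -0.0]
contact_force: [0.6, 0.5, -0.5]
grip_width: 0.0274
gripper_force: 59.7
t 56.7 p [ 0.6328 -0.2484  0.2895] y [0.947 0.321 0.   ] z [-0.     0.001 -1.   ] q6 -0.85 F [ 0.6  0.5 -0.5] m [-0.01  0.01 -0.01] w 0.0274 59.7
 shift [-0.0719 -0.0217 -0.0006] dist 0.075
 turn about tool z 0.0014 or -3.14
w14 head [array([572.3, -82.2]), array([31.4, 31.2]), np.float64(18.5)]
w14 head [array([ 649.7, -120. ]), array([30.8, 31.7]), np.float64(18.8)]
w14 head [array([ 579.2, -171.7]), array([31.3, 30.7]), np.float64(17.8)]
w14 A [251.  15.] 484 slot [571.2 -81.9] ang 4.900000000000006 sd [1.5 6.7]
w14 B [231.  90.] 513 slot [ 578.5 -171.4] ang 4.0 sd [1.6 6.7]
w14 C [306.  68.] 491 slot [ 649.  -119.7] ang 4.599999999999994 sd [1.5 6.8]
w9 218 293 209 [4.10000e-02 1.99143e+02] [211, 209, 209, 209, 209, 209, 209, 209, 209, 209, 209, 209, 216]
w14 218 293 209 [4.10000e-02 1.99143e+02] [211, 209, 209, 209, 209, 209, 209, 209, 209, 209, 209, 209, 216]
```

All three slots are in line, and the driver hasn't shifted in the grip. Returning it to the stand.

```bash
python3 jog.py '-.03 -.01 0 0;-.06 -.02 .02 0;-.072 -.0217 .06 0;-.072 -.0217 .1 0;-.072 -.0217 .115 0;-.072 -.0217 .115 0;-.072 -.0217 .115 0'
python3 -c "
from h import *
st(.325,(.6353,-.3234,.1025))"
```

```text
time_s: 57.5
eef_pos: [0.636, -0.3248, 0.1767]
orientation: [0.583, 0.812, 0.0, 0.001]
contact_force: [0.3, 0.8, -1.7]
grip_width: 0.0272
gripper_force: 59.7
t 57.5 p [ 0.636  -0.3248  0.1767] y [0.947 0.32  0.002] z [ 0.002 -0.001 -1.   ] q6 -0.94 F [ 0.3  0.8 -1.7] m [0.   0.   0.03] w 0.0272 59.7
 shift [ 0.0017 -0.0003  0.0742] dist 0.074
 turn about tool z 0.001 or -3.141
```

```bash
python3 jog.py '.001 0 .015 0;.001 0 .03 0;.001 0 .045 0;.001 0 .055 0;.001 0 .065 0;.001 0 .07 0;.001 0 .07 0;.001 0 .07 0'
python3 -c "
from h import *
st(.325,(.6353,-.3234,.1025))"
```

```text
time_s: 58.3
eef_pos: [0.6349, -0.3243, 0.1052]
orientation: [0.583, 0.812, 0.0, 0.0]
contact_force: [-0.3, -0.1, -1.2]
grip_width: 0.0271
gripper_force: 59.7
t 58.3 p [ 0.6349 -0.3243  0.1052] y [0.948 0.319 0.   ] z [ 0.001 -0.    -1.   ] q6 -0.94 F [-0.3 -0.1 -1.2] m [-0.03 -0.02  0.01] w 0.0271 59.7
 shift [0.0007 0.0007 0.0027] dist 0.003
 turn about tool z -0.0 or 3.142
```

```bash
python3 jog.py '.0007 .0007 .002 0;.0007 .0007 .0035 0;.0007 .0007 .0035 0;.0007 .0007 .0035 0'
python3 jog.py '0 0 0 0;0 0 0 0;0 0 0 0;0 0 0 0;0 0 -.02 0;0 0 -.06 0;0 0 -.1 0;0 0 -.15 0;-.02 .02 -.19 -.15;-.03 .04 -.19 -.3;-.03 .05 -.19 -.45;-.03 .05 -.19 -.6;-.03 .05 -.19 -.75;-.03 .05 -.19 -.9;-.03 .05 -.19 -1.05;-.03 .05 -.19 -1.2;-.03 .05 -.19 -1.33;-.03 .05 -.19 -1.33;-.03 .05 -.19 -1.33' .055
python3 - <<'E'
from h import *
st(); K=snap('wrist','w15'); m=masks(K)
for n,z in (('orange',.129),('blue',.058)):
    for c,s,b in blobs(m[n],60): print(n,c.round(1),s[4],[np.round(x,1) for x in rect(K,b,z)])
slots(['w15'])
a=snap('side','s15')['im'].astype(int); b=load('side0')['im'].astype(int)
for nm,(x0,x1,y0,y1) in dict(driver=(260,300,180,235),jar=(290,312,138,165),tape=(178,216,290,328),tote=(185,252,205,278)).items():
    print(nm,(np.abs(a-b).max(2)[y0:y1,x0:x1]>40).sum(),(y1-y0)*(x1-x0))
E
```

```text
time_s: 58.7
eef_pos: [0.6352, -0.3232, 0.1016]
orientation: [0.583, 0.812, 0.0, 0.0]
contact_force: [0.1, 0.5, -1.3]
grip_width: 0.0273
gripper_force: 59.8
time_s: 60.6
eef_pos: [0.692, -0.3356, 0.2913]
orientation: [-0.041, 0.999, 0.0, -0.0]
contact_force: [-0.2, -0.3, 0.4]
grip_width: 0.0553
gripper_force: 0.0
t 60.6 p [ 0.692  -0.3356  0.2913] y [-0.081  0.997  0.   ] z [-0.  0. -1.] q6 -2.24 F [-0.2 -0.3  0.4] m [ 0.05  0.01 -0.01] w 0.0553 0.0
orange [275.7 121.5] 267 [array([ 634.3, -321.8]), array([27.4, 26.7]), np.float64(18.8)]
blue [351.8 112.2] 194 [array([ 612.9, -224.2]), array([135.4,   7.5]), np.float64(5.0)]
blue [270.  119.2] 2165 [array([ 634.7, -322.4]), array([67.1, 67.1]), np.float64(19.1)]
w15 head [array([ 578.7, -172.1]), array([31.2, 31.1]), np.float64(6.2)]
w15 head [array([572.1, -82.8]), array([31.1, 30.6]), np.float64(7.6)]
w15 head [array([ 649.7, -120.7]), array([32.2, 31.4]), np.float64(60.6)]
w15 A [457.  99.] 414 slot [571.4 -81.7] ang 6.699999999999989 sd [1.3 6.8]
w15 B [400.  90.] 467 slot [ 578.3 -171.5] ang 4.599999999999994 sd [1.5 6.8]
w15 C [427. 153.] 461 slot [ 649.2 -119.9] ang 5.5 sd [1.5 6.8]
driver 8 2200
jar 0 594
tape 0 1444
tote 1784 4891
```

Run:
```python
from h import *
for a,b in (('s15','s7'),):
    d=np.abs(load(a)['im'].astype(int)-load(b)['im'].astype(int)).max(2)
    print('tote',(d[205:278,185:252]>40).sum(),'selector',(d[132:152,225:252]>40).sum(),'tray',(d[150:212,180:215]>40).sum())
c=snap('scene','c15'); d=np.abs(c['im'].astype(int)-load('c7')['im'].astype(int)).max(2); print('scene tote',(d[205:275,215:288]>40).sum())
g=[(q.round(0).tolist(),int(s[4])) for q,s,_ in blobs(masks(c)['green'],8) if 200<q[0]<290 and 200<q[1]<280]; print(g)
```

```text
tote 145 selector 0 tray 0
scene tote 136
[([245.0, 246.0], 14)]
```

Something in the tote area changed slightly since the selector was set, so I'll check the cartons and the tote with the wrist camera.

```bash
python3 jog.py '.03 .03 0 0;.06 .06 0 0;.09 .09 0 0;.12 .12 .01 0;.15 .149 .02 0;.15 .149 .022 0;.15 .149 .022 0;.15 .149 .022 0'
python3 - <<'E'
from h import *
st(); snap('wrist','w16')
for n in ('w7','w16'):
    print(n); K=load(n); cartons(K)
    P=np.array([onz(K,(u,v),.05)[0] for u,v in ((76,40),(211,65),(180,178),(56,142))]) if n=='w7' else None
    if P is not None: print(P.round(3).tolist())
    h=cv2.cvtColor(K['im'],cv2.COLOR_BGR2HSV); m=(h[...,1]<60)&(h[...,2]>50)&(h[...,2]<170); m[:, 225:]=0; m[200:]=0
    for c,s,b in blobs(cv2.morphologyEx(m.astype(np.uint8),cv2.MORPH_CLOSE,np.ones((7,7))),1500): print('grey',c.round(0),s[4],[np.round(x,1) for x in rect(K,b,.03)])
d=np.abs(load('s15')['im'].astype(int)-load('s7')['im'].astype(int)).max(2)[200:282,180:256]>40
print('\n'.join(''.join('#' if d[i:i+3,j:j+3].sum()>2 else '.' for j in range(0,76,3)) for i in range(0,82,3)))
E
```

```text
time_s: 61.55
eef_pos: [0.5312, -0.2007, 0.2708]
orientation: [-0.042, 0.999, -0.001, 0.001]
contact_force: [0.8, 0.4, 0.2]
grip_width: 0.0547
gripper_force: 0.0
t 61.55 p [ 0.5312 -0.2007  0.2708] y [-0.083  0.997 -0.002] z [ 0.003 -0.002 -1.   ] q6 -2.19 F [0.8 0.4 0.2] m [ 0.03 -0.01 -0.04] w 0.0547 0.0
w7
carton [113.  75.] 1429 [array([ 421.6, -394.1]), array([55.1, 54.9]), np.float64(77.7)]
carton [168.  87.] 1770 [array([ 438. , -316.2]), array([55.2, 55.2]), np.float64(78.4)]
carton [101. 121.] 1386 [array([ 483., -410.]), array([55.1, 56.1]), np.float64(78.7)]
carton [154. 135.] 1680 [array([ 499. , -330.7]), array([55.1, 56.1]), np.float64(79.3)]
[[0.376, -0.44, 0.05], [0.414, -0.259, 0.05], [0.547, -0.288, 0.05], [0.509, -0.467, 0.05]]
grey [129. 106.] 9895 [array([ 461.8, -373.3]), array([207.6, 149.3]), np.float64(78.0)]
w16
carton [116.  73.] 1420 [array([ 421.6, -394.1]), array([55., 55.]), np.float64(77.8)]
carton [171.  85.] 1760 [array([ 438.1, -316.3]), array([55.6, 55.1]), np.float64(78.2)]
carton [103. 119.] 1369 [array([ 483.1, -410. ]), array([55.3, 56. ]), np.
[... 248 characters left out ...]
.........................
..........................
..........................
..........................
..............#######.....
.............#####.###....
.............##.....##....
.............#......##....
.............#####..##....
.............#.#..........
..........................
..........................
..........................
..........................
..........................
..........................
..........................
..........................
..........................
..........................
..........................
..........................
..........................
..........................
..........................
..........................
```

One carton slid 5 mm inside the tote and still lies flat. Everything else is in place.

```bash
python3 -c "
from h import *
print(r.close_job())"
```

```text
the job is handed in; nothing more can be done
None
```

The job is handed in with every step done in order in about 62 s: four cartons in the tote, selector three clicks clockwise from its end stop, three screws home, driver upright in its stand, and the jar and tape left alone.

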